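Put the microscope stage plates away in their case

TASK

Put the two black stage plates away in the accessory case: slide each one across the case's deck, without lifting it off the deck, until it drops flat into the round pocket of its own size. Then pull the clear cover towards the near end of the case until it is fully shut over the pockets, and leave the things standing beside the case alone.

Things in the scene. Friction and masses are not known exactly. Their poses are not given: they have to be found in the camera images.
- case: White flat case fixed to the bench, 360 (x) by 300 mm (y), deck top 40 mm up. Origin: centre of its underside; x points from its near end (by the robot) to its far end, y left, z up. Deck: bare, no lip, for x -180 to -55 mm; two flush pocket tiles for x -55 to 55, y -110 to 110; clear cover beyond. Side rails 12 mm wide and high at y = +-144, x -55 to 180 mm.
- pocket_large (a point): Centre of the mouth (level with the deck top) of the large round pocket, 86 mm in diameter and 13 mm deep with a flat cork-lined floor, in a grey tile 110 mm square. The two tiles lie side by side in y at the middle of the case; which one is left varies. z up.
- pocket_small (a point): Centre of the mouth (level with the deck top) of the small round pocket, 68 mm in diameter and 13 mm deep with a flat cork-lined floor, in a grey tile 110 mm square beside the other. z up.
- plate_large: Large loose black stage plate: a flat plain disc 80 mm in diameter, 12 mm thick, about 150 g, lying flat on the near part of the deck at the start. Origin: centre of its underside, z up. It cannot fall into the small pocket.
- plate_small: Small loose black stage plate: a flat plain disc 62 mm in diameter, 12 mm thick, about 90 g, lying flat on the near part of the deck at the start. Origin: centre of its underside, z up. It would also fall into the large pocket if slid across it while that is empty.
- cover (a joint): Slide of the clear cover along the case's x, in m: 0 is fully shut over both pockets, up to 0.13 at the far end. It starts open and stays where left (about 2 N to slide). A sheet 110 mm (x) by 274 mm (y), 4 mm thick; its underside is 4 mm, its top 8 mm above the deck.
- ridge (a point): Middle of the top of the cover's black upright pull ridge, a bar 14 mm thick (case x), 140 mm long (case y), standing 20 mm above the cover sheet near its near edge: its top is 72 mm above the bench, and the point is at x = -46 mm from the middle of the cover. Moves with the cover.
- eyepiece: Bystander: black microscope eyepiece standing upright, up to 42 mm in diameter, 66 mm tall. Origin: centre of its underside.
- oil_bottle: Bystander: small amber oil bottle standing upright, 36 mm in diameter, 80 mm tall. Origin: centre of its underside.
- canister: Bystander: aluminium lens canister standing upright, 42 mm in diameter, 64 mm tall. Origin: centre of its underside.
Mind the look-alikes: they are no part of the job. What is shaped like the plate_large but blue is not meant. What is shaped like the plate_small but turquoise is not meant.

How it is judged:
By the outcome, as a careful person would: the job done as asked, in the order asked, and still so for the second after the job is handed in, with the robot touching nothing.
It also fails if it takes over 56 s, if anything falls off the work surface, if the arm or the gripper's body presses on something with over 40 N, if the wrist force passes 120 N, or if a joint passes its speed limit or range.

ROBOT

A 6-joint arm with a two-finger parallel gripper is mounted at the origin on the work surface. World frame = base frame: x ahead of the robot, y to its left, z up, the work surface at z = 0. Lengths are in mm, angles in rad, forces in N, time in s.
With the tool pointing down it reaches from about 275 to 725 mm from the base axis. Payload 15.9 kg.
Tool frame: the origin (TCP) lies on the mounting face of the last link; the fingertips stand 173 mm ahead of it and the grasp point (between the pads) lies 155 mm ahead of it; z points along the fingers, y is the direction in which the jaws open and shut (so a half turn about z gives the same grasp; the last joint's range is limited). The gripper opens to 85 mm and grips with 20 to 120 N. Pads are 22 mm wide; open, the fingers measure 114 mm over their backs; the gripper's body (76 mm by 85 mm) begins 54 mm behind the grasp point. The pads swing forward as they close: fully open they stand 13 mm farther back than shut.
Start: joints at [1.212, 0.213, -0.034, 1.323, 0, 1.571], TCP at [175.569, 468.147, 404.706] pointing down, gripper open.
Joint ranges: [-2.98, 2.98], [-0.74, 1.72], [-1.14, 1.35], [-2.1, 2.04], [-1.57, 1.44], [-3.14, 3.14]. Speed limits (rad/s): [1.89, 1.89, 2.39, 2.57, 3.14, 3.14].

INTERFACE

Orientations are given as a unit quaternion [w, x, y, z].
In Python, from rig import manip gives the robot as it stands.
- The arm moves only by the tool play_rows, never from a script. Its argument "moves" is a list of rows, each a list of 3 entries, a list of its own where there are three numbers: the opening, from -1 (shut) to 1 (fully open), then the shift along the tool's x, y, z scaled (see below), then the turn, a rotation vector about the tool's x, y, z scaled (see below). A call has 1 to 12 rows; each row shifts and turns the commanded pose from where the row before left it, along the tool's axes as they then stand; what a row does not reach is not made up. The controller multiplies each number of a shift by 0.3 m and each number of a turn by 360 degrees. A row lasts 1/12 s, in which the tool goes at most 41.7 mm and 7.16 degrees, less where a joint would pass 70% of its speed; a pose out of reach is approached as far as the arm can. A call with a number of a shift or a turn outside -1 to 1 is refused whole. A call with a gripper value outside its range is refused whole. The fingers move at their own pace and stop on an object; "force" is the grip in N (left out, the last holds). Time passes only in rows, so rows that do not move let the fingers close. It gives the time, the measured TCP pose, the force and the opening at its end, in the units of the state.
- manip.get_state(): the state, without advancing time (a new reading comes with each control period).
- manip.camera(name): name is "side" or "top" or "wrist"; returns a dict with "image" (400x640x3 uint8, blue, green, red), "depth" (400x640 float32, mm along the optical axis (not along the pixel's ray), 0 where there is no reading), "mtx" (3x3 intrinsics, pixels), "cam_to_world" (4x4, takes a point from camera to world coordinates). Camera axes: x right, y down, z forward; pixel columns grow to the right and rows downward; lengths in mm; the calibration is good to about 2 mm. A picture is of the moment at which its call begins.
- manip.hand_in(): hands the job in, once; it reports no verdict.
The state is a dict: "clock": time; "q": joint angles; "joint_vel": joint speeds; "tau": joint torques, N m; "eef_pos": TCP position; "orientation": TCP orientation; "force": force on the tool from outside, world axes, zero at the start; "wrist_torque": the same for the moment, N m; "opening": finger opening in mm.
Only numpy, scipy, OpenCV 4.12 (cv2) and the standard library are available. Lean on these libraries where they do the work, as an engineer would, in place of code of your own. Each camera call takes 0.05 s, during which the arm holds its last target.

## Working session

There is one attempt and no reset: what is moved stays moved. The work goes in short steps, Python scripts to look and compute and a tool call to move; the robot and the scene stay as the last step left them, time stands still between calls to the robot, and variables do not carry over. Pictures are saved under pics/ and viewed, and the job is handed in when it is done.

Besides the shell and the picture viewer there is one more tool, called after "Call:" in YAML: its name, and indented under it one key for each argument. play_rows: Moves the arm, as the interface text tells. Its arguments: {"type":"object","properties":{"moves":{"type":"array","items":{"type":"array"}},"force":{"type":"number"}},"required":["moves"]}

```bash
mkdir -p pics; ls; python3 - <<'E'
from rig import manip
import cv2,pickle
s=manip.get_state();print(s)
d={}
for n in("top","side"):
    c=manip.camera(n);d[n]=c;cv2.imwrite(f"pics/{n}0.png",c["image"]);print(n,c["mtx"],c["cam_to_world"])
pickle.dump(d,open("c0.pkl","wb"))
E
```

```text
pics
{'clock': 0.0, 'q': array([ 1.21199946e+00,  2.13363104e-01, -3.50569907e-02,  1.32347584e+00,
        2.30066889e-06,  1.57078693e+00]), 'joint_vel': array([-0.00096573, -0.00149173,  0.00122696, -0.00068152,  0.00043353,
       -0.00108239]), 'tau': array([-3.17131751e-03, -6.86165357e+01,  4.87111151e+01,  1.79242389e-02,
       -2.19301664e-04,  3.50392713e-05]), 'eef_pos': array([175.52490021, 468.03003589, 404.21341061]), 'orientation': array([-9.92399056e-05,  1.78433044e-01,  9.83951903e-01, -5.40773111e-04]), 'force': array([-0.38145754, -0.15988511,  0.34082908]), 'wrist_torque': array([ 0.01758111, -0.04690462,  0.03428137]), 'opening': 85.45364791775187}
top [[412.32737958   0.         317.36856295]
 [  0.         412.32737958 200.12799785]
 [  0.           0.           1.        ]] [[-6.26663311e-02 -9.78065341e-01  1.98648229e-01  2.69504160e+02]
 [-9.98033015e-01  6.10651353e-02 -1.41827340e-02  2.39010176e+01]
 [ 1.74115964e-03 -1.99146270e-01 -9.79968230e-01  1.05903178e+03]
 [ 0.00000000e+00  0.00000000e+00  0.00000000e+00  1.00000000e+00]]
side [[507.71532532   0.         319.62851509]
 [  0.         507.71532532 188.78221974]
 [  0.           0.           1.        ]] [[ 9.52909226e-01 -2.15708822e-01  2.13151848e-01  2.28112462e+02]
 [-3.02978941e-01 -7.07216416e-01  6.38786899e-01 -7.46772001e+02]
 [ 1.29525167e-02 -6.73286451e-01 -7.39268278e-01  9.46553803e+02]
 [ 0.00000000e+00  0.00000000e+00  0.00000000e+00  1.00000000e+00]]
```

View pics/top0.png

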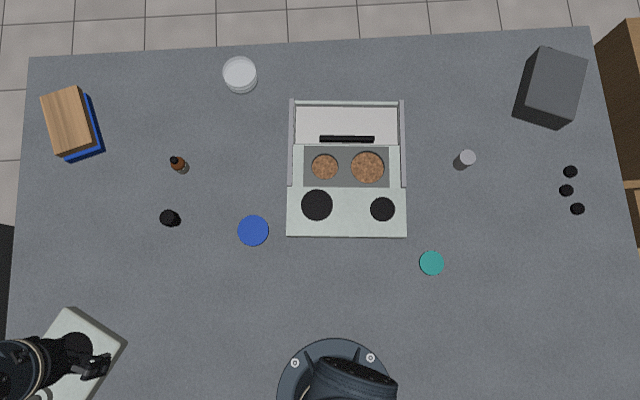

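View pics/side0.png

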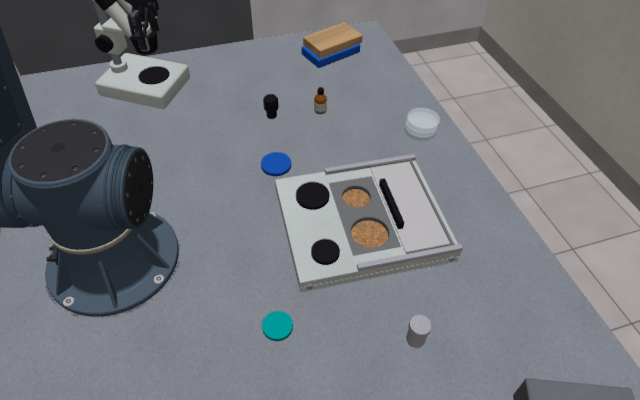

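Top view: the large black plate is at (317,205) and the small one at (382,209). The small pocket is at (324,166), the large pocket at (367,167), the ridge at (347,139). The look-alikes are blue (253,230) and turquoise (432,263). The pockets are crossed relative to the plates. Next I'll measure everything.

```bash
cat > h.py <<'E'
import numpy as np,cv2
def ray(c,uv,z):
    K,T=c["mtx"],np.array(c["cam_to_world"])
    d=T[:3,:3]@np.linalg.inv(K)@np.array([uv[0],uv[1],1.]);o=T[:3,3]
    return o+d*(z-o[2])/d[2]
def blobs(c,mask,z,amin=80,roi=None):
    m=mask.astype(np.uint8)
    if roi:
        r=np.zeros_like(m);r[roi[1]:roi[3],roi[0]:roi[2]]=1;m&=r
    out=[]
    for k in cv2.findContours(m,cv2.RETR_EXTERNAL,cv2.CHAIN_APPROX_NONE)[0]:
        if cv2.contourArea(k)<amin: continue
        P=np.array([ray(c,p[0],z)[:2] for p in k],np.float32)
        (x,y),(a,b),t=cv2.fitEllipse(P)
        out.append((k.reshape(-1,2).mean(0).round(1),np.round([x,y,a,b,t],1)))
    return out
E
python3 - <<'E'
import pickle
from h import *
d=pickle.load(open("c0.pkl","rb"))
rois={"top":(280,95,412,245),"side":(270,150,460,290)}
for n,c in d.items():
    h=cv2.cvtColor(c["image"],cv2.COLOR_BGR2HSV)
    blk=(h[...,2]<60); cork=(h[...,0]<20)&(h[...,1]>70)&(h[...,2]>60)
    print(n,"black z=52");[print(b) for b in blobs(c,blk,52,60,rois[n])]
    print("cork z=27");[print(b) for b in blobs(c,cork,27,60,rois[n])]
    print("cork z=40");[print(b) for b in blobs(c,cork,40,60,rois[n])]
    m=(h[...,1]<25)&(h[...,2]>170)
c=d["top"];i=c["image"]
for p in [(340,225),(300,175),(340,120),(340,155),(292,130),(240,150),(310,150)]:print(p,i[p[1],p[0]],c["depth"][p[1],p[0]])
for n,r in (("top",(280,90,415,245)),("side",(265,145,470,295))):
    im=d[n]["image"][r[1]:r[3],r[0]:r[2]];f=min(800/im.shape[1],600/im.shape[0]);cv2.imwrite(f"pics/crop_{n}.png",cv2.resize(im,None,fx=f,fy=f,interpolation=cv2.INTER_NEAREST));print(n,f)
E
```

```text
top black z=52
(array([382. , 208.7]), array([ 441.9, -149.5,   56.6,   59.4,   26.5]))
(array([316.2, 204.6]), array([462.9,  12.7,  74.5,  75.9,  59. ]))
(array([346.5, 138.6]), array([628.7, -91.6,  15.5, 240.3, 175.8]))
cork z=27
(array([324.3, 166.4]), array([566.8, -14.8,  63. ,  64.4, 156.5]))
(array([367.1, 167.2]), array([ 558.4, -125. ,   80.5,   83. ,  139.7]))
cork z=40
(array([324.3, 166.4]), array([563. , -14.3,  62.2,  63.6, 156.5]))
(array([367.1, 167.2]), array([ 554.7, -123.1,   79.5,   81.9,  139.7]))
side black z=52
(array([325. , 251.6]), array([ 442. , -150.2,   57.9,   63.1,  159.3]))
(array([312.5, 195.5]), array([463.5,  11.7,  75.8,  81.3, 162.8]))
(array([391.1, 203.5]), array([631.3, -65.2,  17.5, 197.7, 175.2]))
cork z=27
(array([369.1, 233.4]), array([ 559.6, -115.1,   75.6,   82.7,   61.3]))
(array([355.7, 197.5]), array([568.1,  -4.2,  55.5,  64.2,  64.2]))
cork z=40
(array([369.1, 233.4]), array([ 554.9, -124. ,   74.5,   81.5,   61.3]))
(array([355.7, 197.5]), array([563.3, -14.7,  54.7,  63.3,  64.2]))
(340, 225) [176 180 171] 1024.6588
(300, 175) [176 177 172] 1054.3894
(340, 120) [178 179 180] 1074.1354
(340, 155) [110 112 108] 1062.6597
(292, 130) [154 148 151] 1063.2311
(240, 150) [121 117 113] 1109.0471
(310, 150) [112 111 108] 1066.6715
top 3.870967741935484
side 3.902439024390244
```

View pics/crop_top.png

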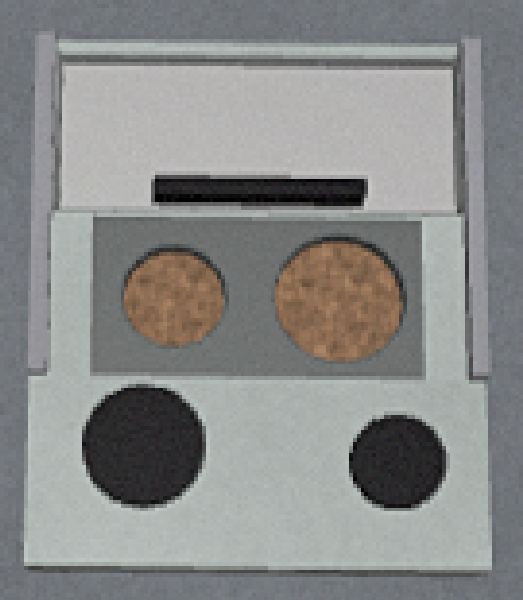

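View pics/crop_side.png

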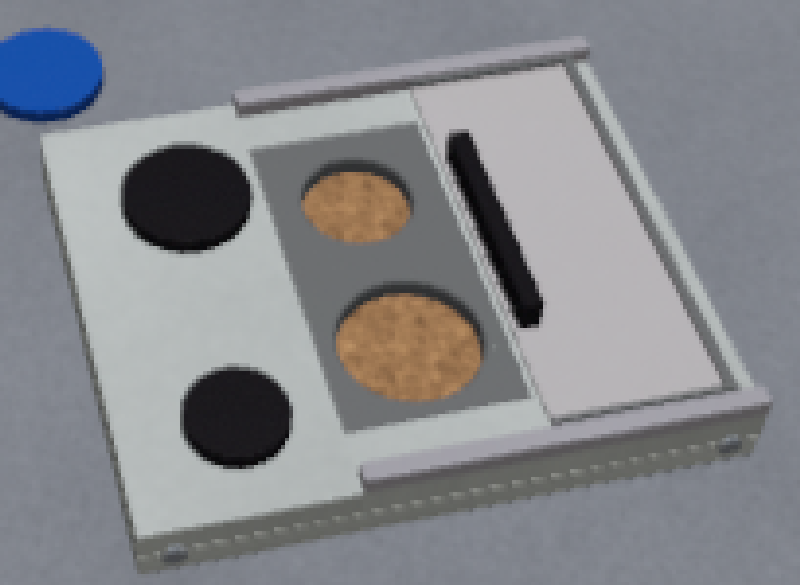

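```bash
python3 - <<'E'
import pickle
from h import *
d=pickle.load(open("c0.pkl","rb"))
rois={"top":(280,95,412,245),"side":(270,150,460,290)}
for n,c in d.items():
    im=c["image"].astype(int);h=cv2.cvtColor(c["image"],cv2.COLOR_BGR2HSV)
    v=h[...,2].astype(int)
    hole=((h[...,0]<20)&(h[...,1]>60))|(v<85)
    print(n,"mouth z=40");[print(b) for b in blobs(c,hole,40,60,rois[n])]
    tile=(v>85)&(v<135)
    # tile rectangle = tile|hole
    m=((v<140)).astype(np.uint8)
    r=np.zeros_like(m);x=rois[n];r[x[1]:x[3],x[0]:x[2]]=1;m&=r
    for k in cv2.findContours(m,cv2.RETR_EXTERNAL,cv2.CHAIN_APPROX_NONE)[0]:
        if cv2.contourArea(k)<800: continue
        P=np.array([ray(c,p[0],40)[:2] for p in k],np.float32)
        print(cv2.boundingRect(k),cv2.minAreaRect(P))
    # column profile
    if n=="side":
        print(v[210:262,369]); print(h[210:262,369,0])
    else: print(v[140:200,367])
E
```

```text
top mouth z=40
(array([382. , 208.8]), array([ 444.1, -151.7,   59.1,   60.7,   20.2]))
(array([316.2, 204.6]), array([465.2,  12.3,  77.2,  77.7, 119.5]))
(array([324.5, 165.7]), array([564.9, -14.6,  65.8,  66.8, 150.9]))
(array([367.3, 166.3]), array([ 556.6, -124.2,   84.1,   84.4,  158.5]))
(array([346.3, 138.7]), array([634. , -78.8,  17.6, 221.5, 175. ]))
(280, 95, 132, 150) ((558.588134765625, -71.22663879394531), (348.51593017578125, 395.9989318847656), 86.45532989501953)
[ 24  15  24 121 174 163 147 103 114 107  88  40  94 136 124 117 121 138
 137 143 147 139 145 145 142 130 123 128 144 143 135 140 137 147 142 138
 140 137 132 127 138 143 126 106 119 118 104 141 185 181 183 181 178 177
 176 178 178 179 180 176]
side mouth z=40
(array([325. , 251.5]), array([ 445. , -141.9,   59.3,   65.1,  157.9]))
(array([369.5, 232. ]), array([ 557.2, -120.4,   83.9,   84.5,  120.2]))
(array([355.9, 196. ]), array([565.5, -10.3,  64.8,  67.2,  76.3]))
(array([312.1, 195.4]), array([466.3,  22.6,  78.2,  84.2, 162.2]))
(array([391.1, 203.5]), array([636.8, -56.3,  19.7, 196.6, 175.1]))
(329, 177, 72, 79) ((561.8582763671875, -64.37460327148438), (218.1785430908203, 108.71312713623047), 85.51897430419922)
(270, 162, 190, 128) ((551.69970703125, -67.660888671875), (375.8074951171875, 406.0230712890625), 78.49090576171875)
[113 113 113 113 113 112 108  79  55  51 127 156 155 152 159 165 168 164
 162 168 165 164 163 167 167 162 156 155 165 168 166 152 153 157 151 152
 159 130 111 114 113 113 142 177 187 187 187 187 188 188 187 174]
[105 105 110 105 105 100  98 100 105 105  14  14  14  15  15  15  15  15
  15  15  15  15  15  15  15  15  15  15  15  15  14  15  14  15  14  14
  14  13  15 105 105  98 102  90  85  85  85  90  90  85  85 115]
```

Both views agree in x. In y they differ by a constant of about 4 mm, so I use the mean and will refine with the wrist camera. Spacing between the pockets is 110 mm as specified, and the case yaw is about -4.3°. Now moving above the large plate.

Call:
play_rows:
  moves:
    - [1, [-0.0714, -0.0539, 0], [0, 0, 0]]
    - [1, [-0.0714, -0.0539, 0], [0, 0, 0]]
    - [1, [-0.0714, -0.0539, 0], [0, 0, 0]]
    - [1, [-0.0714, -0.0539, 0], [0, 0, 0]]
    - [1, [-0.0714, -0.0539, 0], [0, 0, 0]]
    - [1, [-0.0714, -0.0539, 0], [0, 0, 0]]
    - [1, [-0.0714, -0.0539, 0], [0, 0, 0]]
    - [1, [-0.0714, -0.0539, 0], [0, 0, 0]]
    - [1, [-0.0714, -0.0539, 0], [0, 0, 0]]
    - [1, [-0.0714, -0.0539, 0], [0, 0, 0]]
    - [1, [-0.0714, -0.0539, 0], [0, 0, 0]]
  force: 20

```text
clock: 1.02
eef_pos: [334.1, 217.6, 404.6]
orientation: [-0.0, 0.178, 0.984, -0.0]
force: [0.7, 0.3, 0.4]
opening: 85.6
```

Call:
play_rows:
  moves:
    - [1, [-0.0714, -0.0539, 0], [0, 0, 0]]
    - [1, [-0.0714, -0.0539, 0], [0, 0, 0]]
    - [1, [-0.0714, -0.0539, 0], [0, 0, 0]]
    - [1, [-0.0714, -0.0539, 0], [0, 0, 0]]
    - [1, [-0.0714, -0.0539, 0], [0, 0, 0]]
    - [1, [-0.0714, -0.0539, 0], [0, 0, 0]]
    - [1, [-0.0714, -0.0539, 0], [0, 0, 0]]
    - [1, [-0.0714, -0.0539, 0], [0, 0, 0]]
    - [1, [-0.0714, -0.0539, 0], [0, 0, 0]]
    - [1, [0, 0, 0.03], [0, 0, -0.0151]]
    - [1, [0, 0, 0.03], [0, 0, -0.0151]]
    - [1, [0, 0, 0.03], [0, 0, -0.0151]]

```text
clock: 2.02
eef_pos: [463.2, 14.4, 377.0]
orientation: [-0.0, 0.035, 0.999, 0.0]
force: [0.0, 1.5, -0.3]
opening: 85.4
```

```bash
python3 - <<'E'
from rig import manip
import cv2,pickle
s=manip.get_state();print(s["clock"],s["eef_pos"],s["orientation"],s["q"],s["force"])
c=manip.camera("wrist");s=manip.get_state();print(s["eef_pos"],s["orientation"]);pickle.dump((c,s),open("w1.pkl","wb"));cv2.imwrite("pics/w1.png",c["image"]);print(c["cam_to_world"],c["mtx"])
E
```

```text
2.0167 [463.24772597  14.3750966  377.0060317 ] [-2.96998038e-04  3.53345919e-02  9.99375494e-01  2.26054963e-06] [ 3.10077000e-02  1.45498961e-01 -1.86604297e-01  1.23928546e+00
  4.38936710e-05  1.01691588e-01] [ 1.31228040e-03  1.51985332e+00 -2.80430217e-01]
[462.80363568  14.59203026 375.39147305] [-1.35475004e-03  3.15060332e-02  9.99502642e-01 -5.07870572e-05]
[[ 6.97966909e-02  9.43176030e-01  3.24880590e-01  3.80019624e+02]
 [ 9.97560180e-01 -6.64654923e-02 -2.13547394e-02  2.12614948e+01]
 [ 1.45206999e-03  3.25578430e-01 -9.45513922e-01  3.47182615e+02]
 [ 0.00000000e+00  0.00000000e+00  0.00000000e+00  1.00000000e+00]] [[286.82175925   0.         317.61486201]
 [  0.         286.82175925 197.83116338]
 [  0.           0.           1.        ]]
```

View pics/w1.png

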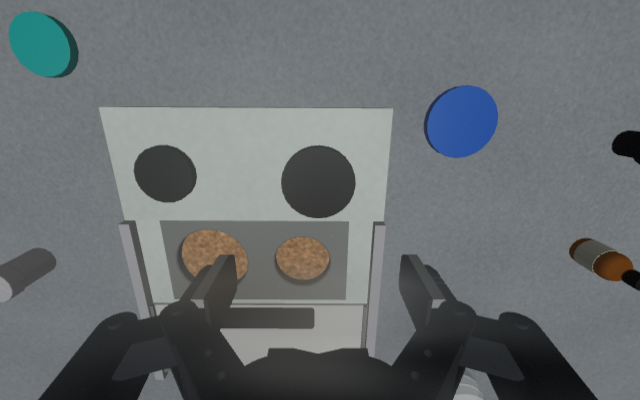

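Wrist view: large plate at (318,181), small plate at (165,173), small pocket (303,258), large pocket (214,256) partly hidden by a finger. Now measuring from it.

```bash
python3 - <<'E'
from h import *
from rig import manip
import pickle
c,s=pickle.load(open("w1.pkl","rb"))
h=cv2.cvtColor(c["image"],cv2.COLOR_BGR2HSV);v=h[...,2].astype(int)
print(v[181,318],v[173,165],v[230,260],h[181,318],h[256,214])
[print(b) for b in blobs(c,v<80,52,60,(120,120,370,218))]
[print(b) for b in blobs(c,((h[...,0]<20)&(h[...,1]>60))|(v<75),40,60,(150,222,350,298))]
[print(27,b) for b in blobs(c,((h[...,0]<20)&(h[...,1]>60)),27,60,(150,222,350,298))]
s=manip.get_state();print(s["clock"],s["eef_pos"],s["orientation"])
E
```

```text
61 59 110 [60  4 61] [ 15 102 142]
(array([318. , 181.5]), array([464.8,  16.2,  77.3,  78.7,  82.2]))
(array([164.8, 173. ]), array([ 443.7, -144.6,   59.4,   65. ,   17.7]))
(array([301.2, 257.8]), array([562. , -10.5,  57.9,  64.5, 175.3]))
(array([210.3, 267.6]), array([ 564.2, -123.2,   81.5,   99.6,   70.3]))
27 (array([302. , 257.6]), array([569.6, -11.3,  60.5,  65.9, 171. ]))
27 (array([216. , 253.6]), array([ 556.9, -123.6,   71. ,   81.5,  152.3]))
2.0667 [462.80363568  14.59203026 375.39147305] [-1.35475004e-03  3.15060332e-02  9.99502642e-01 -5.07870572e-05]
```

Call:
play_rows:
  moves:
    - [1, [-0.005, 0.003, 0.07], [0, 0, 0]]
    - [1, [0, 0, 0.08], [0, 0, 0]]
    - [1, [0, 0, 0.08], [0, 0, 0]]
    - [1, [0, 0, 0.08], [0, 0, 0]]
    - [1, [0, 0, 0.08], [0, 0, 0]]
    - [1, [0, 0, 0.08], [0, 0, 0]]
    - [1, [0, 0, 0], [0, 0, 0]]
    - [1, [0, 0, 0], [0, 0, 0]]
    - [1, [0, 0, 0], [0, 0, 0]]

```text
clock: 2.82
eef_pos: [465.2, 15.7, 238.0]
orientation: [0.0, 0.037, 0.999, 0.0]
force: [0.5, -0.4, 0.3]
opening: 85.8
```

```bash
cat > look.py <<'E'
import sys,pickle,cv2
from rig import manip
n,tag=sys.argv[1:3]
c=manip.camera(n);s=manip.get_state();pickle.dump((c,s),open(tag+".pkl","wb"))
im=c["image"]
if len(sys.argv)>3:
    x0,y0,x1,y1=map(int,sys.argv[3].split(","));im=im[y0:y1,x0:x1];f=min(800/(x1-x0),600/(y1-y0));im=cv2.resize(im,None,fx=f,fy=f)
cv2.imwrite(f"pics/{tag}.png",im)
print(s["clock"],s["eef_pos"].round(2),s["orientation"].round(4),s["force"].round(2),s["opening"])
E
python3 look.py wrist w2; python3 look.py side s2 260,140,460,290
```

```text
2.8667 [465.33  15.75 238.26] [9.000e-04 3.740e-02 9.993e-01 1.000e-04] [ 0.18  0.84 -0.16] 85.42355383925072
2.9167 [465.37  15.77 238.27] [1.100e-03 3.730e-02 9.993e-01 1.000e-04] [0.8  0.03 0.71] 85.16912988612944
```

View pics/w2.png

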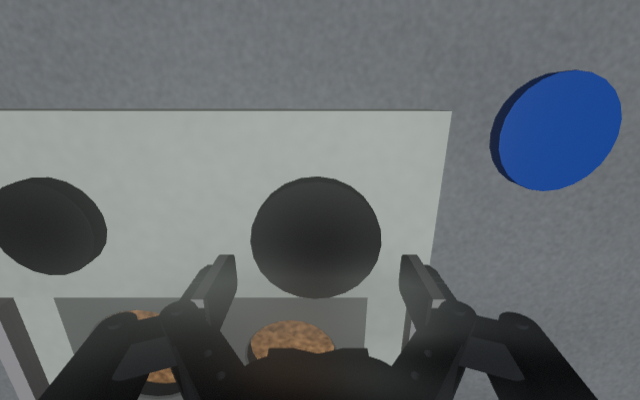

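View pics/s2.png

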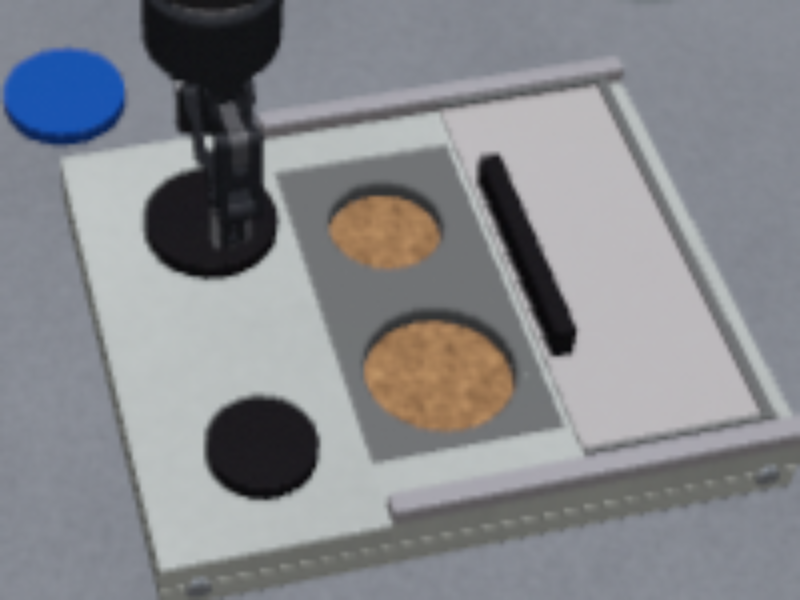

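```bash
python3 - <<'E'
from h import *
import pickle
c,s=pickle.load(open("w2.pkl","rb"))
v=c["image"].max(2).astype(int)
print(v[237,316],v[285,316],v[200,200])
[print(b) for b in blobs(c,v<75,52,300,(240,150,395,296))]
# top-rim extents
print(ray(c,(251,237),52),ray(c,(381,237),52),ray(c,(316,177),52),ray(c,(316,298),40))
print(v[165:310:1,316])
E
```

```text
39 62 165
(array([315.1, 238.2]), array([463.9,  16.1,  78.1,  80.2,  86.9]))
[457.8424074  -22.73444091  52.        ] [463.73007871  55.60683913  52.        ] [423.46373414  19.26405901  52.        ] [514.49150365  12.28361352  40.        ]
[169 169 169 169 169 169 169 169 169 169 169 118  57  57  56  55  57  59
  60  61  61  60  61  60  59  60  58  58  58  57  56  56  55  55  55  54
  54  53  52  53  52  51  51  50  51  50  49  49  49  48  47  48  47  46
  46  44  45  44  44  42  44  44  41  43  42  41  42  41  41  40  40  40
  39  40  40  39  38  39  39  39  39  38  39  38  40  41  41  40  40  41
  42  42  41  43  42  43  45  45  47  47  47  47  49  50  51  52  53  53
  55  56  57  57  59  60  60  61  59  59  60  60  62  61  61  62  61  62
  63  63  62  62  63  63  62  72  91  97  97  97  98  98  98  97  97  98
  98]
```

Call:
play_rows:
  moves:
    - [1, [0.003, -0.002, 0.05], [0, 0, 0]]
    - [1, [0, 0, 0.03], [0, 0, 0]]
    - [1, [0, 0, 0.01], [0, 0, 0]]
    - [1, [0, 0, 0], [0, 0, 0]]

```text
clock: 3.25
eef_pos: [463.6, 15.2, 209.5]
orientation: [-0.0, 0.037, 0.999, -0.0]
force: [-0.0, 0.8, -0.2]
opening: 85.3
```

Call:
play_rows:
  moves:
    - [1, [0, 0, 0.006], [0, 0, 0]]
    - [1, [0, 0, 0], [0, 0, 0]]

```text
clock: 3.42
eef_pos: [463.9, 15.2, 208.2]
orientation: [0.0, 0.037, 0.999, 0.0]
force: [-1.2, -0.3, 0.7]
opening: 85.2
```

```bash
python3 look.py wrist w3; python3 look.py side s3 280,140,380,215
```

```text
3.4667 [463.92  15.19 208.26] [2.000e-04 3.710e-02 9.993e-01 0.000e+00] [-0.1   0.82  0.29] 85.37025228182682
3.5167 [463.92  15.17 208.27] [2.000e-04 3.710e-02 9.993e-01 0.000e+00] [-0.28  0.46 -0.4 ] 85.26294414150424
```

View pics/w3.png

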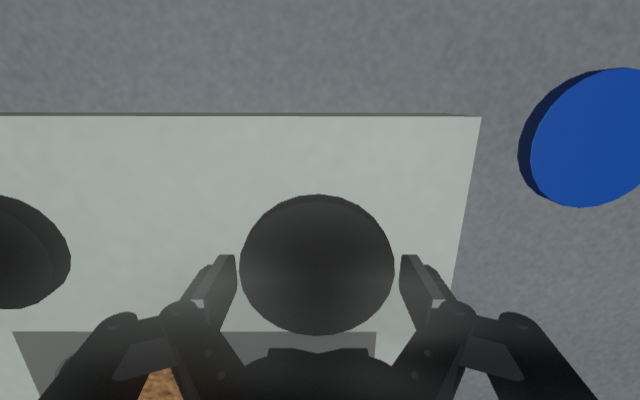

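View pics/s3.png

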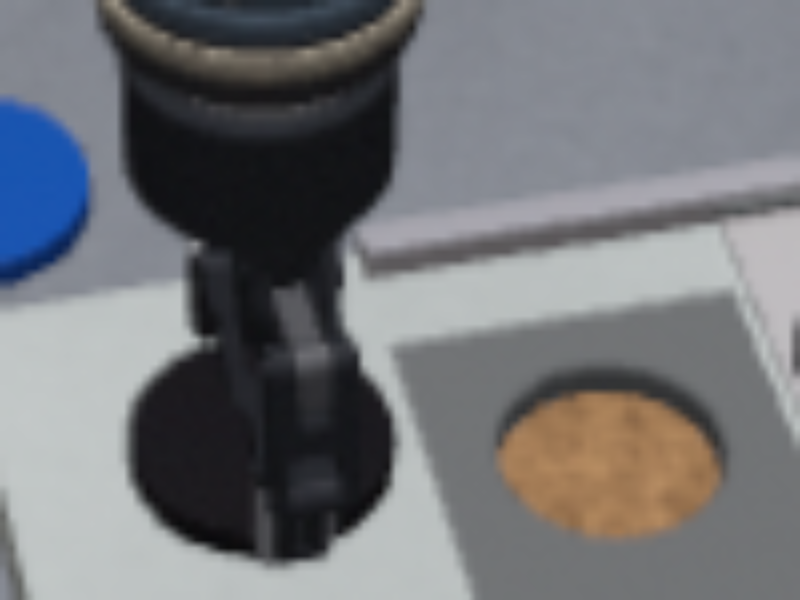

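Plate edges are at columns 239 and 394, the pads at 235 and 401, so it is straddled. I'll lower 4 mm and close gently.

Call:
play_rows:
  moves:
    - [1, [0, 0, 0.007], [0, 0, 0]]
    - [1, [0, 0, 0.007], [0, 0, 0]]
    - [1, [0, 0, 0], [0, 0, 0]]
    - [0.8, [0, 0, 0], [0, 0, 0]]
    - [0.7, [0, 0, 0], [0, 0, 0]]
    - [0.7, [0, 0, 0], [0, 0, 0]]
    - [0.7, [0, 0, 0], [0, 0, 0]]
  force: 20

```text
clock: 4.1
eef_pos: [463.6, 15.2, 203.8]
orientation: [-0.0, 0.037, 0.999, -0.0]
force: [-2.8, -0.3, 6.2]
opening: 78.9
```

```bash
python3 look.py wrist w4; python3 look.py side s4 280,140,380,215
```

```text
4.15 [463.64  15.17 203.78] [-1.000e-04  3.710e-02  9.993e-01 -0.000e+00] [-3.11  0.48  6.08] 79.15391375479321
4.2 [463.63  15.13 203.76] [-1.000e-04  3.710e-02  9.993e-01 -1.000e-04] [-4.06 -0.14  4.98] 79.17853521164284
```

View pics/w4.png

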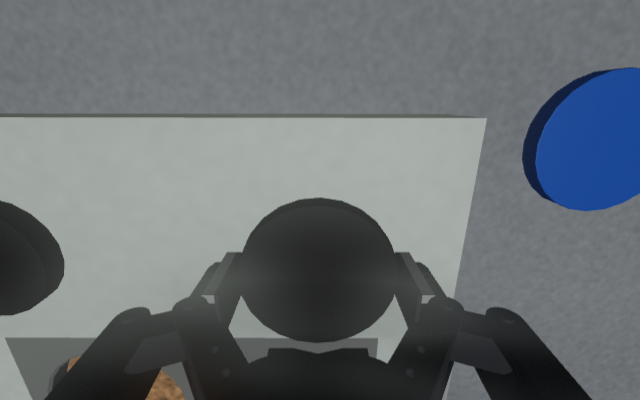

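View pics/s4.png

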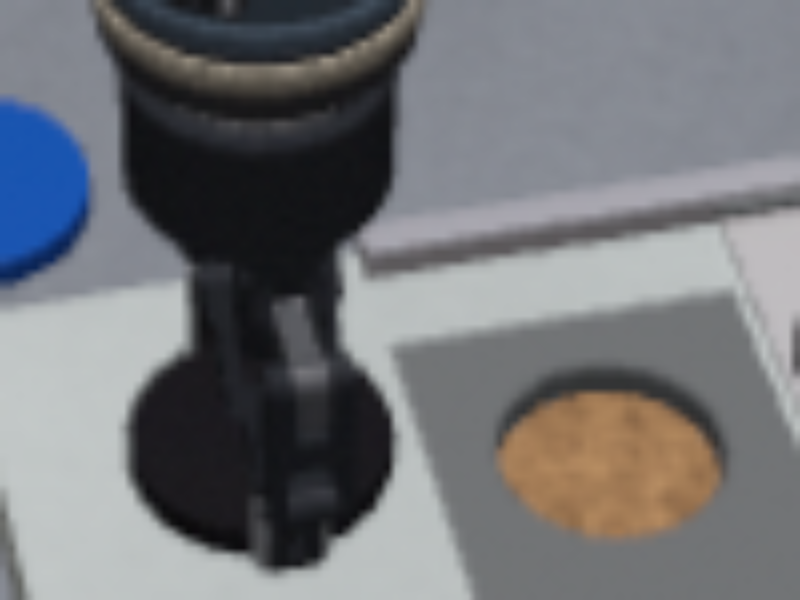

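```bash
python3 - <<'E'
from h import *
import pickle
for t in ("w2","w3","w4"):
    c,s=pickle.load(open(t+".pkl","rb"))
    v=c["image"].max(2).astype(int)
    # top/bottom edges of disc along column 318, left side edges above fingers
    K=[]
    for col in range(285,352,3):
        r=np.where(v[150:250,col]<90)[0][0]+150
        a,b=v[r-1,col],v[r,col]
        K.append(ray(c,(col,r),40)[:2])
    K=np.array(K)
    # circle fit of fixed radius 40 to near edge (deck level)
    from scipy.optimize import least_squares
    f=least_squares(lambda p:np.hypot(K[:,0]-p[0],K[:,1]-p[1])-40,[464,16]).x
    print(t,f.round(2),s["eef_pos"].round(2))
E
```

```text
w2 [466.66  15.61] [465.33  15.75 238.26]
w3 [466.66  15.53] [463.92  15.19 208.26]
w4 [466.76  16.06] [463.64  15.17 203.78]
```

Call:
play_rows:
  moves:
    - [0.7, [-0.015, -0.02, 0], [0, 0, 0]]
    - [0.7, [-0.031, -0.039, 0], [0, 0, 0]]
    - [0.7, [-0.031, -0.039, 0], [0, 0, 0]]
    - [0.7, [-0.031, -0.039, 0], [0, 0, 0]]
    - [0.7, [-0.031, -0.039, 0], [0, 0, 0]]
    - [0.7, [-0.031, -0.039, 0], [0, 0, 0]]
    - [0.7, [-0.031, -0.039, 0], [0, 0, 0]]
    - [0.7, [-0.031, -0.039, 0], [0, 0, 0]]
    - [0.7, [-0.031, -0.039, 0], [0, 0, 0]]
    - [0.7, [-0.031, -0.039, 0], [0, 0, 0]]
    - [0.7, [-0.015, -0.02, 0], [0, 0, 0]]
    - [0.7, [0, 0, 0], [0, 0, 0]]

```text
clock: 5.2
eef_pos: [548.6, -110.5, 203.8]
orientation: [0.001, 0.038, 0.999, -0.0]
force: [2.0, -2.7, 3.0]
opening: 78.9
```

```bash
python3 look.py wrist w5;python3 look.py top t5 290,100,410,190; python3 look.py side s5 290,160,430,265
```

```text
5.25 [ 548.35 -110.02  203.79] [ 6.000e-04  3.770e-02  9.993e-01 -5.000e-04] [ 2.66 -2.62  3.74] 78.70062158582579
5.3 [ 548.07 -109.58  203.77] [ 5.000e-04  3.760e-02  9.993e-01 -4.000e-04] [ 0.98 -1.75  3.07] 78.88438741359595
5.35 [ 547.88 -109.26  203.8 ] [ 4.000e-04  3.740e-02  9.993e-01 -3.000e-04] [ 1.51 -1.86  2.7 ] 79.21414806839321
```

View pics/w5.png

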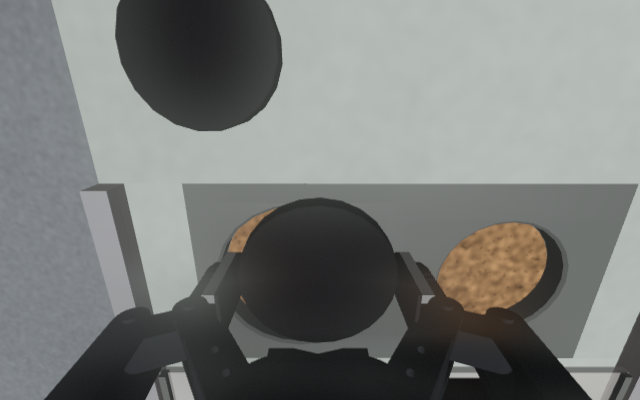

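View pics/s5.png

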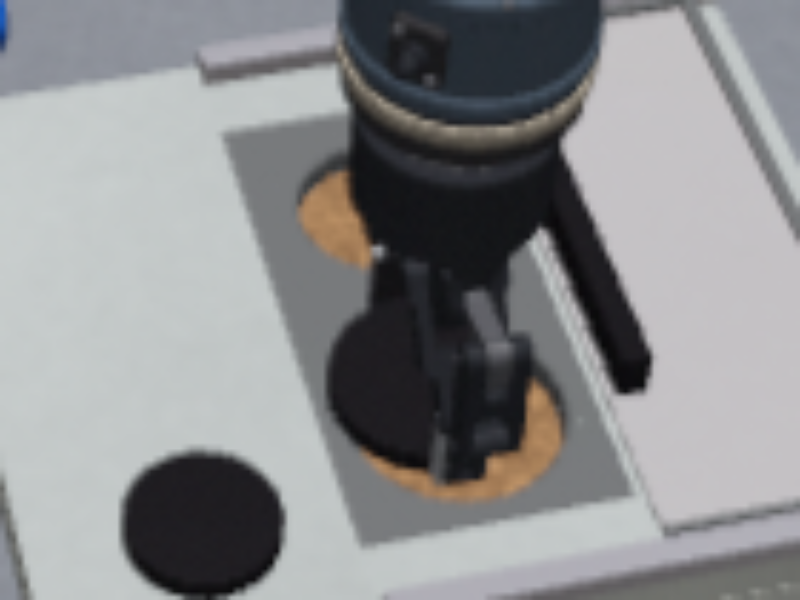

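View pics/t5.png

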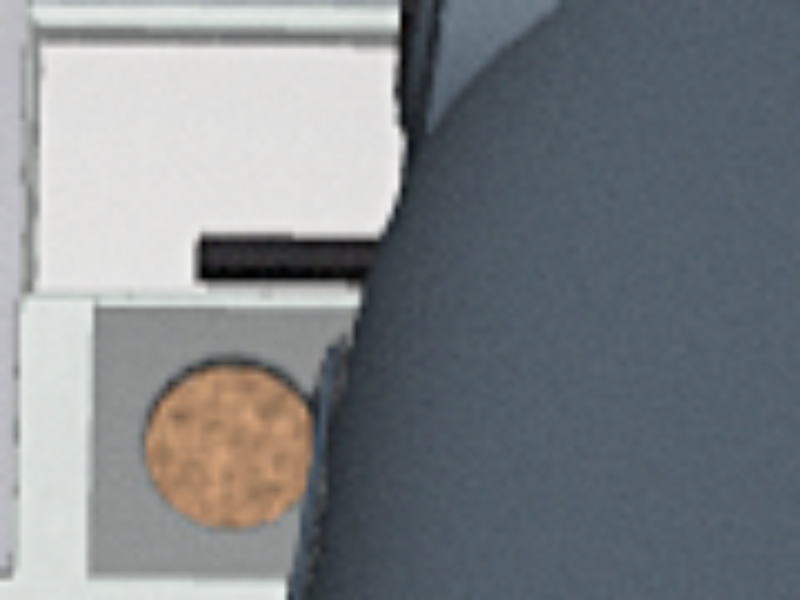

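```bash
python3 - <<'E'
from h import *
import pickle
from scipy.optimize import least_squares
c,s=pickle.load(open("w5.pkl","rb"))
im=c["image"];h=cv2.cvtColor(im,cv2.COLOR_BGR2HSV);v=h[...,2].astype(int)
def fit(P,r):
    P=np.array(P);return least_squares(lambda p:np.hypot(P[:,0]-p[0],P[:,1]-p[1])-r,P.mean(0),loss="soft_l1").x
K=[]
for col in range(285,355,3):
    r=np.where(v[188:250,col]<60)[0][0]+188;K.append(ray(c,(col,r),40)[:2])
print("disc",fit(K,40),s["eef_pos"])
print(v[250,525:590]);print(v[205:240,500])
print(v[250,200:250]);print(h[250,200:250,1])
# tile edges near: row of light->grey
E
python3 - <<'E'
import cv2
im=cv2.imread("pics/w5.png")[170:370,150:640];cv2.imwrite("pics/w5c.png",cv2.resize(im,None,fx=1.6,fy=1.6))
E
```

```text
disc [ 552.00068742 -109.5816176 ] [ 548.34720275 -110.01572641  203.78581161]
[148 151 151 150 144 136 132 145 154 151 146 142 138 140 144 150 156 161
 164 166 166 118  54  42  41  43  43  42  43  44  43  43  44  42  42  74
  90  91  92  92 106 113 114 114 114 114 114 113 114 114 114 113 114 114
 114 114 113 114 114 113 114 114 114 114 113]
[119 119 119 118 119 119 118 119 119 118 117 118 118 118 117 117 116 108
 102 129 139 138 138 140 145 152 159 162 162 160 156 153 143 133 137]
[123 121 121 121 121 121 121 121 120 121 120 120 120 120 120 119 119 118
 119 119 119 104 102 101  96  70  66  92 133 148 151 155 161 166 170 169
 164 159 155 152 152 152 138  70  52  53  51  52  51  51]
[ 10   8   6   6   6   8   6   8   6   8   6   6   9   9   9   9   6   4
   9   6   6   5   8   5   8   7  12   6  61 100 105 107 106 106 105 107
 107 106 105 106 107 107 107  62  10  10   5  10   5   5]
```

View pics/w5c.png

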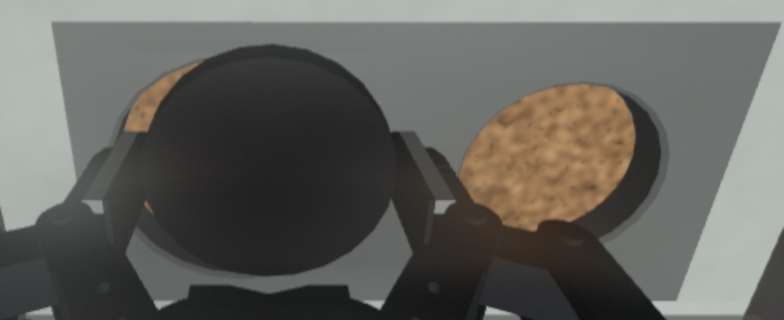

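```bash
python3 - <<'E'
from h import *
import pickle
from scipy.optimize import least_squares
c,s=pickle.load(open("w5.pkl","rb"))
im=c["image"];v=cv2.GaussianBlur(im,(3,3),0).max(2).astype(float)
def edge(u0,u1,th,n=200):
    # first point walking u0->u1 where |v-v_start|>th
    a=np.array(u0,float);b=np.array(u1,float)
    t=np.linspace(0,1,n);P=a+(b-a)*t[:,None]
    val=cv2.remap(v.astype(np.float32),P[:,0].astype(np.float32)[None],P[:,1].astype(np.float32)[None],cv2.INTER_LINEAR)[0]
    i=np.where(np.abs(val-val[:8].mean())>th)[0]
    return P[i[0]] if len(i) else None
def circ(P):
    P=np.array(P);r=least_squares(lambda p:np.hypot(P[:,0]-p[0],P[:,1]-p[1])-p[2],[*P.mean(0),40],loss="soft_l1");return r.x.round(2),np.abs(r.fun).max().round(2)
ctr=np.array([500,268])
for th in(7,35):
    E=[]
    for a in np.deg2rad(np.arange(-120,35,5)):
        e=edge(ctr+85*np.array([np.cos(a),np.sin(a)*.72]),ctr,th)
        if e is not None:E.append(ray(c,e,40)[:2])
    print("S",th,circ(E))
ctr=np.array([300,270])
for th in (7,35):
    E=[]
    for a in np.deg2rad([*range(180,226,5)]):
        e=edge(ctr+100*np.array([np.cos(a),np.sin(a)*.8]),ctr,th)
        if e is not None:E.append(ray(c,e,40)[:2])
    for e in [(240,325),(250,333),(262,338)]: pass
    P=np.array(E);
    for r0 in(43,44,45):
        f=least_squares(lambda p:np.hypot(P[:,0]-p[0],P[:,1]-p[1])-r0,[557,-122]);print("L",th,r0,f.x.round(2),np.abs(f.fun).max().round(2))
E
```

```text
S 7 (array([566.99,  -9.98,  35.6 ]), np.float64(0.42))
S 35 (array([565.88, -10.07,  32.87]), np.float64(10.09))
L 7 43 [ 561.47 -126.27] 2.96
L 7 44 [ 562.13 -125.49] 2.91
L 7 45 [ 562.79 -124.7 ] 2.86
L 35 43 [ 570.17 -130.32] 2.24
L 35 44 [ 570.99 -129.7 ] 2.23
L 35 45 [ 571.81 -129.08] 2.21
```

Call:
play_rows:
  moves:
    - [0.7, [-0.011, -0.013, 0], [0, 0, 0]]
    - [0.7, [-0.011, -0.013, 0], [0, 0, 0]]
    - [0.7, [-0.011, -0.013, 0], [0, 0, 0]]
    - [0.7, [0, 0, 0], [0, 0, 0]]
    - [0.7, [0, 0, 0], [0, 0, 0]]
    - [0.7, [0, 0, 0], [0, 0, 0]]

```text
clock: 5.85
eef_pos: [556.3, -121.0, 203.4]
orientation: [-0.0, 0.037, 0.999, 0.0]
force: [-0.3, -0.2, -1.4]
opening: 78.7
```

```bash
python3 look.py wrist w6 120,150,440,390;python3 look.py side s6 330,190,430,265
```

```text
5.9 [ 556.28 -120.92  203.45] [-3.000e-04  3.700e-02  9.993e-01  0.000e+00] [-0.35  1.45 -2.08] 78.71313684788625
5.95 [ 556.33 -120.93  203.54] [-2.000e-04  3.700e-02  9.993e-01  0.000e+00] [ 0.34 -0.42 -1.99] 79.01715665537837
```

View pics/w6.png

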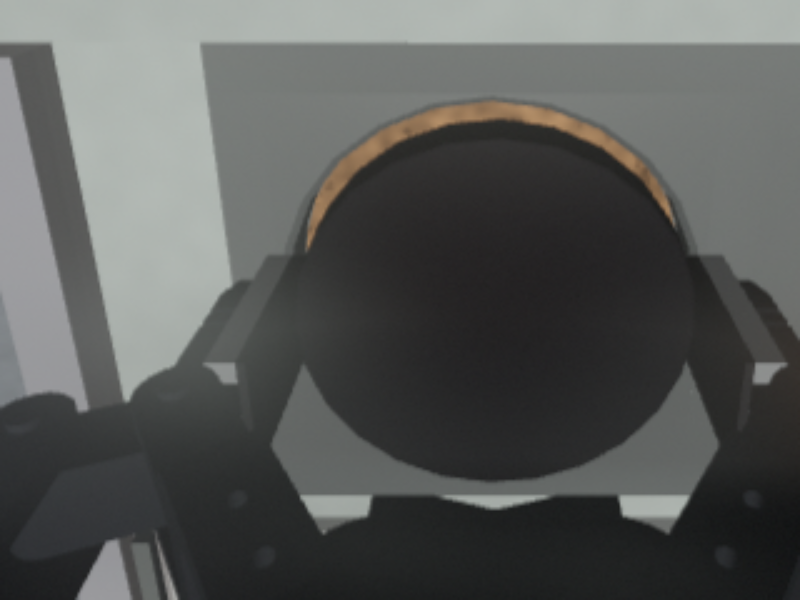

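View pics/s6.png

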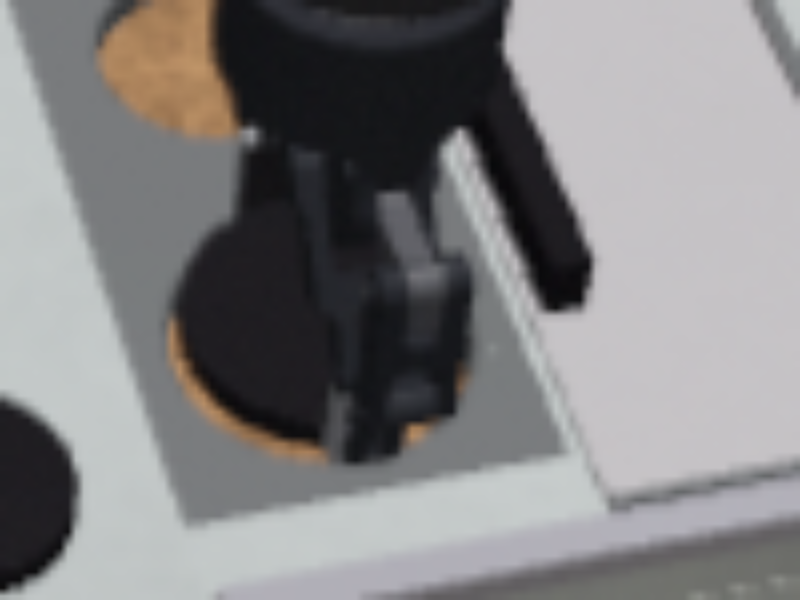

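```bash
cat > fitL.py <<'E'
from h import *
import pickle,sys
from scipy.optimize import least_squares
tag,R,Rm=sys.argv[1],float(sys.argv[2]),float(sys.argv[3])
c,s=pickle.load(open(tag+".pkl","rb"))
im=c["image"];h=cv2.cvtColor(im,cv2.COLOR_BGR2HSV);v=h[...,2].astype(int)
D=[];M=[]
for col in range(262,375,3):
    sat=h[170:260,col,1]>50
    i=np.where(sat)[0]
    if len(i)<3: continue
    M.append(ray(c,(col,i[0]+170-.5),40)[:2])          # cork starts (mouth inner edge)
    d=np.where(v[i[-1]+171:i[-1]+176,col]<70)[0]
    D.append(ray(c,(col,i[-1]+170+.5),40)[:2])
def fit(P,r):
    P=np.array(P);f=least_squares(lambda p:np.hypot(P[:,0]-p[0],P[:,1]-p[1])-r,P.mean(0)+[r,0],loss="soft_l1");return f.x,np.abs(f.fun).max()
d,e=fit(D,R);m,g=fit(M,Rm)
print(len(D),"disc",d.round(2),e.round(2),"mouth",m.round(2),g.round(2),"mouth-disc",(m-d).round(2),s["eef_pos"].round(2))
E
python3 fitL.py w6 40 43
```

```text
38 disc [ 558.99 -119.92] 0.33 mouth [ 557.97 -120.62] 0.48 mouth-disc [-1.02 -0.7 ] [ 556.28 -120.92  203.45]
```

The plate hangs within about 1 mm of the pocket centre and the force has changed sign. I'll correct that and release.

Call:
play_rows:
  moves:
    - [0.7, [0.003, -0.002, 0], [0, 0, 0]]
    - [0.7, [0, 0, 0], [0, 0, 0]]
    - [1, [0, 0, 0], [0, 0, 0]]
    - [1, [0, 0, 0], [0, 0, 0]]
    - [1, [0, 0, 0], [0, 0, 0]]
    - [1, [0, 0, 0], [0, 0, 0]]

```text
clock: 6.45
eef_pos: [555.6, -121.6, 203.8]
orientation: [0.0, 0.037, 0.999, -0.0]
force: [0.1, 0.0, -0.6]
opening: 85.5
```

```bash
python3 look.py wrist w7 120,150,440,390;python3 look.py side s7 330,190,430,265
```

```text
6.5 [ 555.61 -121.61  203.8 ] [ 1.000e-04  3.700e-02  9.993e-01 -0.000e+00] [-1.14 -0.   -0.15] 85.23333160735979
6.55 [ 555.6  -121.63  203.76] [ 1.000e-04  3.710e-02  9.993e-01 -0.000e+00] [-0.28  0.25  0.78] 85.29696405097967
```

View pics/w7.png

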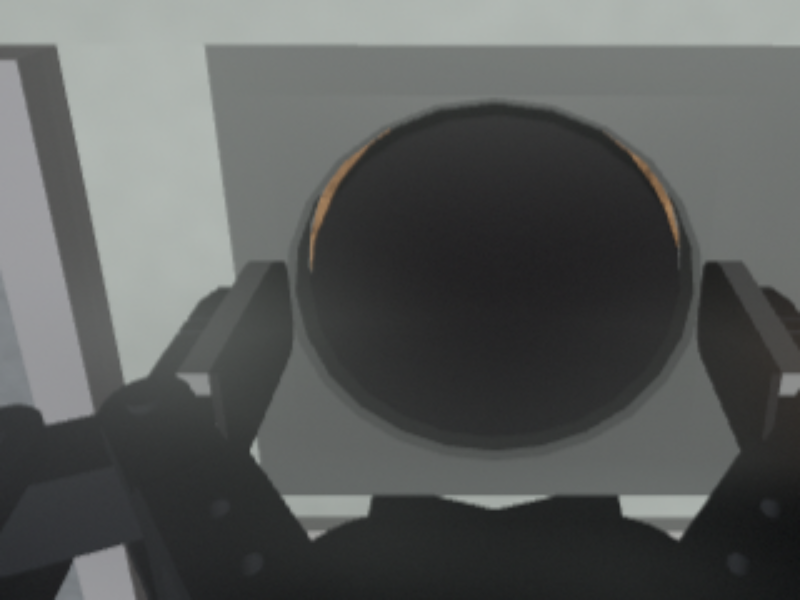

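View pics/s7.png

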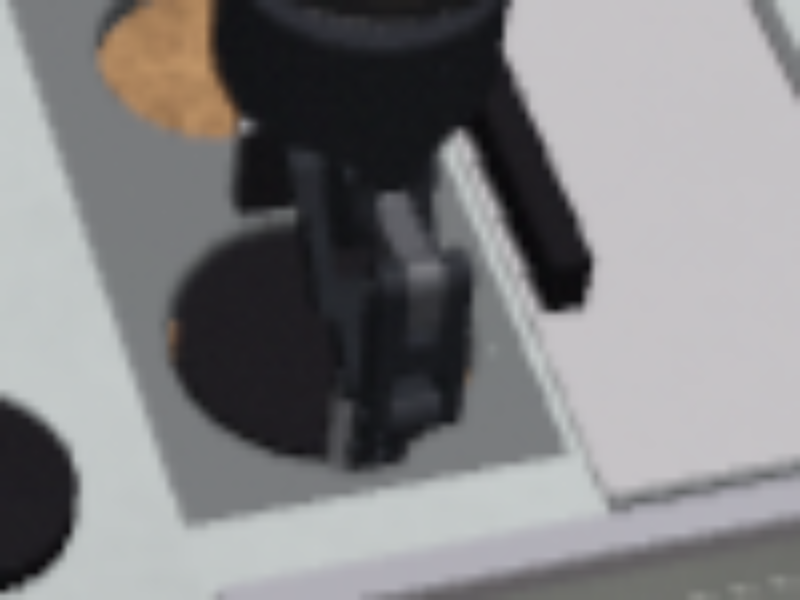

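Large plate is in: its rim is concentric and the top is flush below the tile. Now the small black plate.

Call:
play_rows:
  moves:
    - [1, [0, 0, -0.08], [0, 0, 0]]
    - [1, [0, 0, -0.12], [0, 0, 0]]
    - [0.65, [0.073, -0.0227, 0], [0, 0, 0]]
    - [0.65, [0.073, -0.0227, 0], [0, 0, 0]]
    - [0.65, [0.073, -0.0227, 0], [0, 0, 0]]
    - [0.65, [0.073, -0.0227, 0], [0, 0, 0]]
    - [0.65, [0.073, -0.0227, 0], [0, 0, 0]]
    - [0.65, [0, 0, 0.03], [0, 0, 0]]
    - [0.65, [0, 0, 0], [0, 0, 0]]
    - [0.65, [0, 0, 0], [0, 0, 0]]

```text
clock: 7.38
eef_pos: [444.2, -147.5, 254.7]
orientation: [0.0, 0.037, 0.999, 0.0]
force: [0.2, -0.8, 0.3]
opening: 70.6
```

```bash
python3 look.py wrist w8; python3 look.py side s8 270,150,440,280; python3 - <<'E'
from h import *
import pickle
from scipy.optimize import least_squares
c,s=pickle.load(open("w8.pkl","rb"))
v=c["image"].max(2).astype(int)
[print(b) for b in blobs(c,v<75,52,300,(240,120,395,296))]
K=[]
for col in range(295,342,3):
    r=np.where(v[150:260,col]<90)[0]
    if len(r):K.append(ray(c,(col,r[0]+150),40)[:2])
K=np.array(K);print(least_squares(lambda p:np.hypot(K[:,0]-p[0],K[:,1]-p[1])-31,[444,-147]).x)
E
```

```text
7.4333 [ 444.51 -147.41  254.83] [2.000e-04 3.700e-02 9.993e-01 0.000e+00] [ 0.57 -0.06 -0.99] 70.62668593877387
7.4833 [ 444.64 -147.35  254.87] [ 2.000e-04  3.690e-02  9.993e-01 -0.000e+00] [-0.36 -0.03 -1.26] 70.46262977695879
(array([316.2, 227.7]), array([ 442.8, -146.8,   60.2,   62.8,   86.2]))
[ 445.74096219 -147.1973352 ]
```

View pics/w8.png

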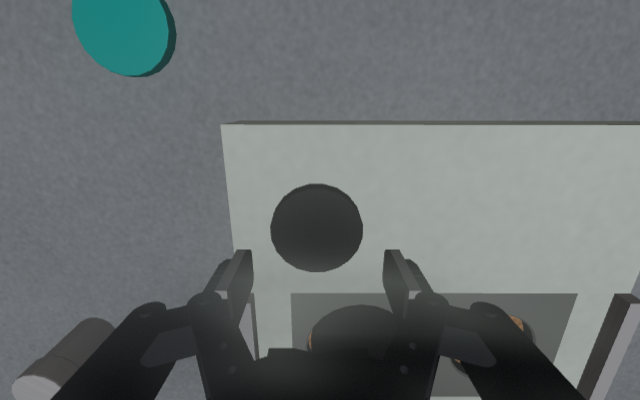

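View pics/s8.png

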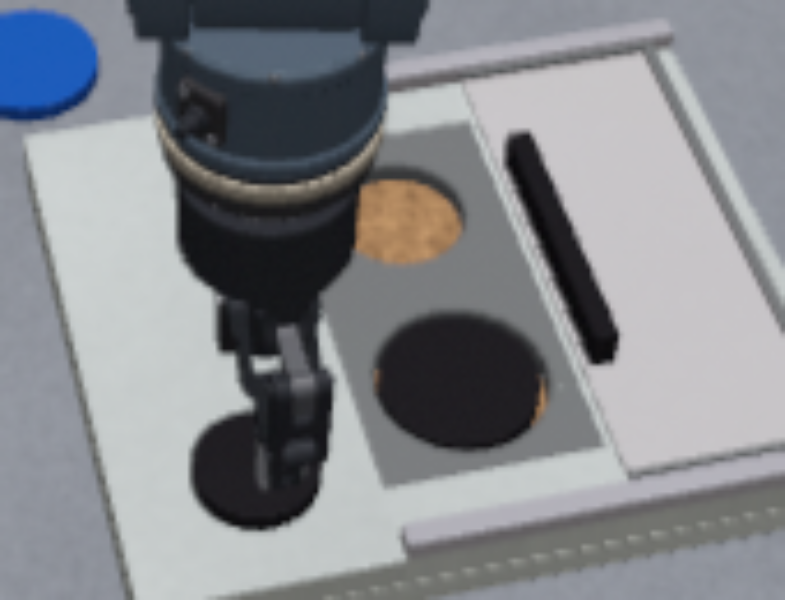

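Call:
play_rows:
  moves:
    - [0.65, [0.001, -0.002, 0.06], [0, 0, 0]]
    - [0.65, [0, 0, 0.05], [0, 0, 0]]
    - [0.65, [0, 0, 0.02], [0, 0, 0]]
    - [0.65, [0, 0, 0.01], [0, 0, 0]]
    - [0.65, [0, 0, 0.01], [0, 0, 0]]
    - [0.65, [0, 0, 0], [0, 0, 0]]

```text
clock: 7.98
eef_pos: [443.8, -148.0, 209.8]
orientation: [0.0, 0.037, 0.999, 0.0]
force: [-0.2, 0.5, -0.1]
opening: 70.4
```

Call:
play_rows:
  moves:
    - [0.5, [0, 0, 0], [0, 0, 0]]
    - [0.4, [0, 0, 0], [0, 0, 0]]
    - [0.3, [0, 0, 0], [0, 0, 0]]
    - [0.3, [0, 0, 0], [0, 0, 0]]
    - [0.3, [0, 0, 0], [0, 0, 0]]
  force: 20

```text
clock: 8.4
eef_pos: [443.8, -148.1, 210.4]
orientation: [0.001, 0.037, 0.999, -0.0]
force: [-1.8, 1.7, 6.4]
opening: 60.9
```

```bash
python3 look.py wrist w9 120,120,440,360; python3 look.py side s9 285,195,385,270; python3 - <<'E'
from h import *
import pickle
from scipy.optimize import least_squares
c,s=pickle.load(open("w9.pkl","rb"))
v=c["image"].max(2).astype(int)
K=[]
for col in range(295,342,3):
    r=np.where(v[150:270,col]<90)[0]
    if len(r):K.append(ray(c,(col,r[0]+150),40)[:2])
K=np.array(K);print(least_squares(lambda p:np.hypot(K[:,0]-p[0],K[:,1]-p[1])-31,[444,-147]).x)
E
```

```text
8.45 [ 443.78 -148.12  210.45] [ 6.000e-04  3.710e-02  9.993e-01 -1.000e-04] [-1.31  0.24  7.21] 60.46741310610272
8.5 [ 443.76 -148.11  210.43] [ 6.000e-04  3.710e-02  9.993e-01 -1.000e-04] [-1.56  0.95  7.18] 60.59686633114999
[ 445.66715512 -147.32609232]
```

View pics/w9.png

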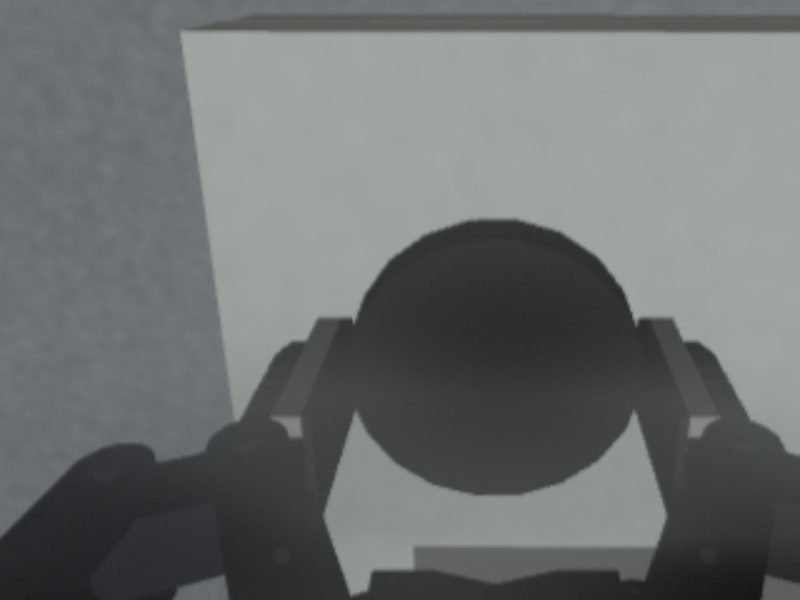

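View pics/s9.png

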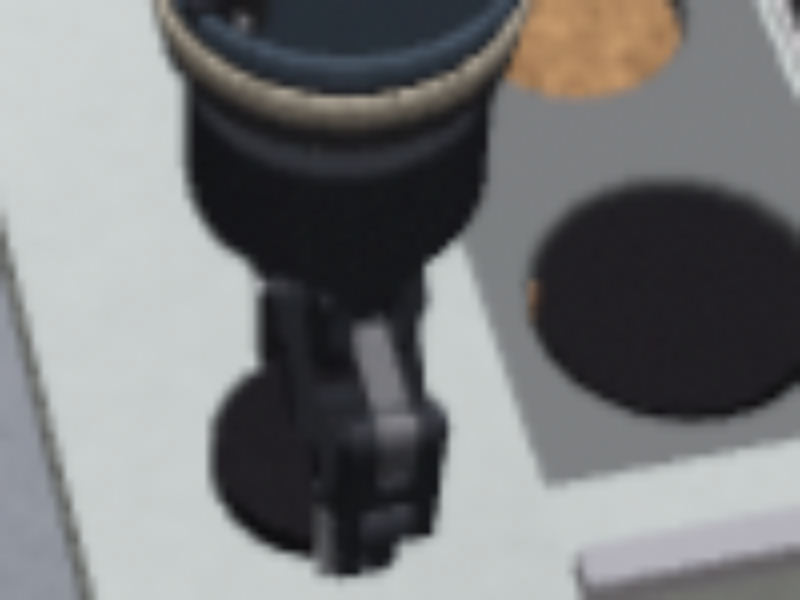

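Call:
play_rows:
  moves:
    - [0.3, [-0.0085, 0.053, 0], [0, 0, 0]]
    - [0.3, [-0.0085, 0.053, 0], [0, 0, 0]]
    - [0.3, [-0.0085, 0.053, 0], [0, 0, 0]]
    - [0.3, [-0.0085, 0.053, 0], [0, 0, 0]]
    - [0.3, [-0.0085, 0.053, 0], [0, 0, 0]]
    - [0.3, [-0.0085, 0.053, 0], [0, 0, 0]]
    - [0.3, [-0.0085, 0.053, 0], [0, 0, 0]]
    - [0.3, [0, 0, 0], [0, 0, 0]]

```text
clock: 9.17
eef_pos: [470.4, -36.6, 210.4]
orientation: [0.001, 0.036, 0.999, 0.0]
force: [0.7, 4.6, 6.9]
opening: 60.9
```

Call:
play_rows:
  moves:
    - [0.3, [-0.0553, 0.0197, 0], [0, 0, 0]]
    - [0.3, [-0.0553, 0.0197, 0], [0, 0, 0]]
    - [0.3, [-0.0553, 0.0197, 0], [0, 0, 0]]
    - [0.3, [-0.0553, 0.0197, 0], [0, 0, 0]]
    - [0.3, [-0.0553, 0.0197, 0], [0, 0, 0]]
    - [0.3, [0, 0, 0], [0, 0, 0]]
    - [0.3, [0, 0, 0], [0, 0, 0]]
    - [0.3, [0, 0, 0], [0, 0, 0]]

```text
clock: 9.83
eef_pos: [554.7, -15.4, 210.3]
orientation: [0.001, 0.037, 0.999, 0.0]
force: [3.0, 1.0, 5.4]
opening: 61.0
```

```bash
python3 look.py wrist w10 120,150,440,390;python3 look.py side s10 320,160,420,235;python3 fitL.py w10 31 34
```

```text
9.8833 [554.49 -15.43 210.34] [8.000e-04 3.700e-02 9.993e-01 1.000e-04] [2.68 1.95 4.68] 61.067015989312374
9.9333 [554.37 -15.47 210.33] [7.000e-04 3.710e-02 9.993e-01 1.000e-04] [2.9  0.55 4.81] 60.753079345187906
2 disc [557.34 -13.73] 0.0 mouth [563.75 -12.73] 0.0 mouth-disc [6.41 1.  ] [554.49 -15.43 210.34]
```

View pics/w10.png

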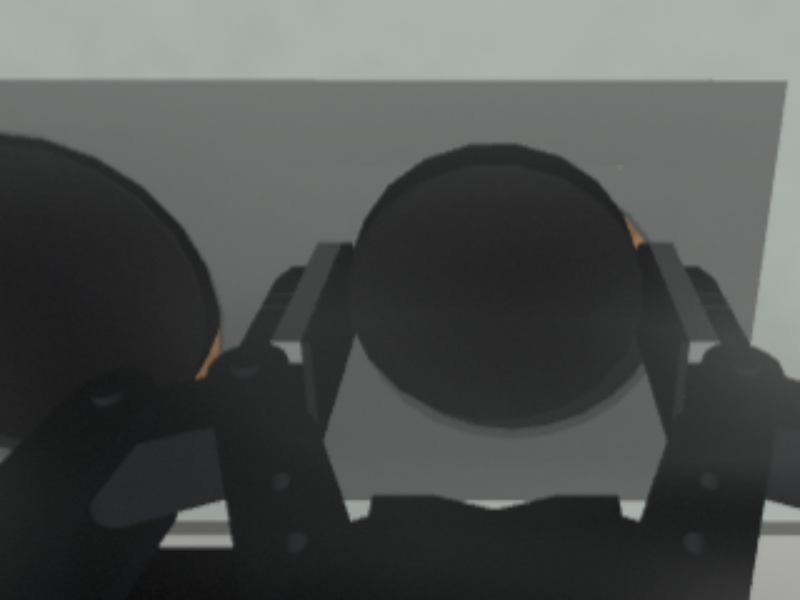

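View pics/s10.png

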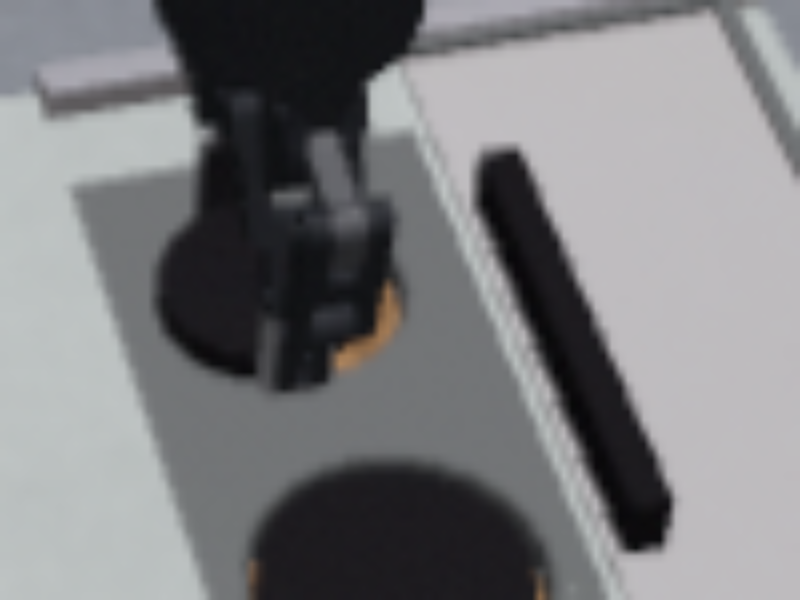

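Call:
play_rows:
  moves:
    - [0.3, [-0.0118, 0.0052, 0], [0, 0, 0]]
    - [0.3, [-0.0118, 0.0052, 0], [0, 0, 0]]
    - [0.3, [-0.0118, 0.0052, 0], [0, 0, 0]]
    - [0.3, [0, 0, 0], [0, 0, 0]]
    - [0.3, [0, 0, 0], [0, 0, 0]]
    - [0.3, [0, 0, 0], [0, 0, 0]]

```text
clock: 10.43
eef_pos: [565.1, -11.2, 209.5]
orientation: [-0.0, 0.037, 0.999, 0.0]
force: [1.1, 0.1, -0.7]
opening: 61.1
```

```bash
python3 look.py wrist w11 120,150,440,390;python3 look.py side s11 320,160,420,235;sed -i 's/range(262,375,3)/range(int(sys.argv[4]),int(sys.argv[5]),3)/' fitL.py; python3 fitL.py w11 31 34 285 350
```

```text
10.4833 [565.14 -11.24 209.53] [-2.000e-04  3.710e-02  9.993e-01  0.000e+00] [ 0.21 -0.38 -1.53] 61.05675784584012
10.5333 [565.16 -11.21 209.57] [-2.000e-04  3.710e-02  9.993e-01  0.000e+00] [ 0.47  0.19 -0.84] 61.05650977337479
22 disc [566.2  -9.8] 0.23 mouth [566.14 -11.06] 0.39 mouth-disc [-0.06 -1.26] [565.14 -11.24 209.53]
```

View pics/w11.png

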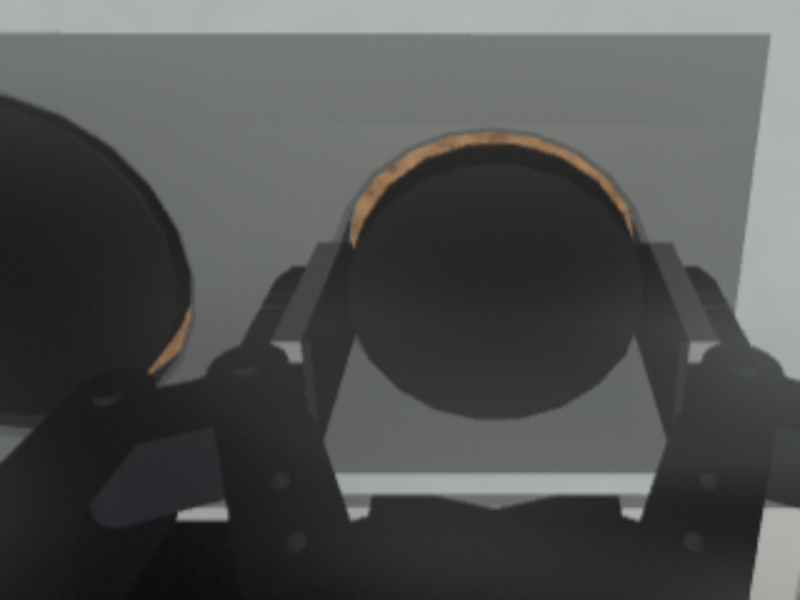

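Call:
play_rows:
  moves:
    - [0.3, [0, -0.004, 0], [0, 0, 0]]
    - [0.3, [0, 0, 0], [0, 0, 0]]
    - [0.6, [0, 0, 0], [0, 0, 0]]
    - [0.7, [0, 0, 0], [0, 0, 0]]
    - [0.7, [0, 0, 0], [0, 0, 0]]
    - [0.7, [0, 0, 0], [0, 0, 0]]

```text
clock: 11.03
eef_pos: [565.3, -12.4, 209.8]
orientation: [0.0, 0.037, 0.999, 0.0]
force: [-0.6, -0.9, 1.0]
opening: 72.7
```

```bash
python3 look.py wrist w12 120,150,440,390;python3 look.py side s12 320,160,420,235
```

```text
11.0833 [565.32 -12.33 209.75] [0.     0.0371 0.9993 0.    ] [-0.3  -1.01  0.36] 72.35686435443611
11.1333 [565.33 -12.32 209.73] [0.     0.037  0.9993 0.    ] [ 0.57 -0.    0.19] 72.83781041152888
```

View pics/w12.png

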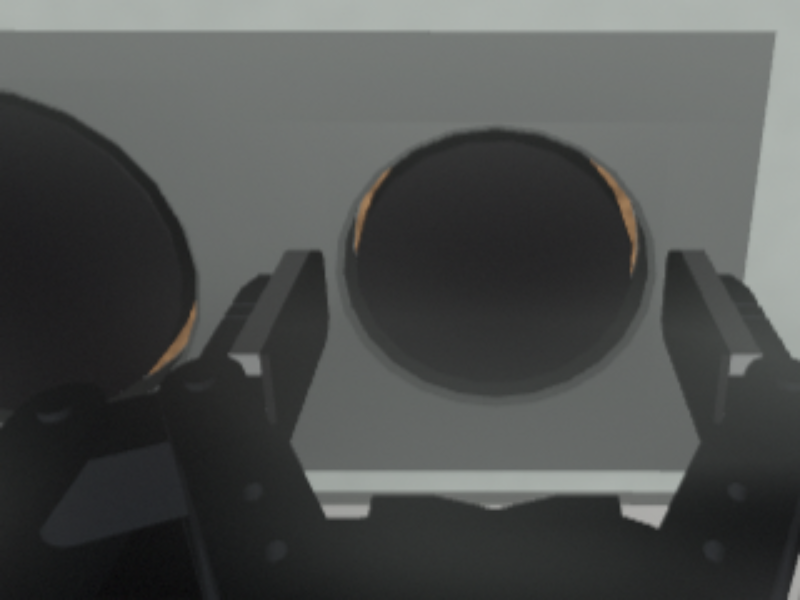

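View pics/s12.png

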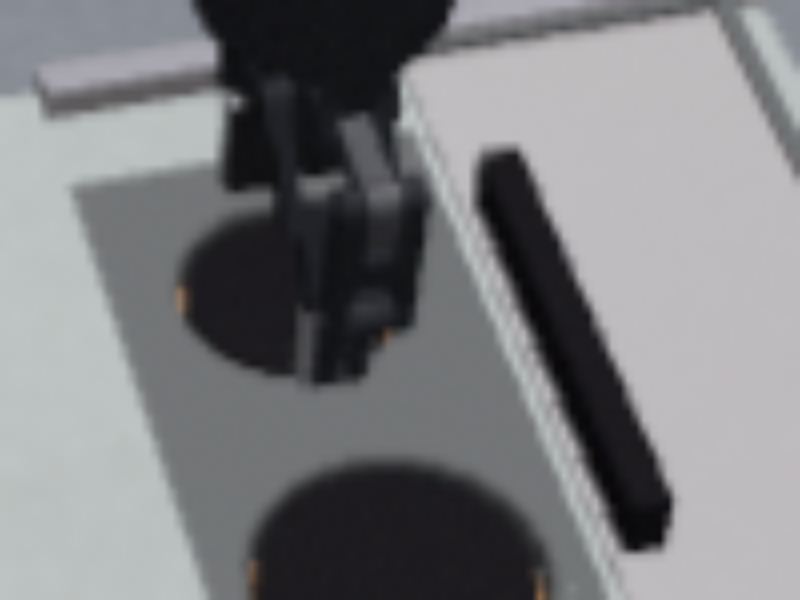

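Both plates are flat in their pockets. Next, the ridge.

```bash
python3 - <<'E'
from h import *
import pickle
d=pickle.load(open("c0.pkl","rb"))
for n,roi in (("top",(310,125,385,150)),("side",(375,170,410,235))):
    c=d[n];v=c["image"].max(2);m=(v<70).astype(np.uint8);r=np.zeros_like(m);r[roi[1]:roi[3],roi[0]:roi[2]]=1;m&=r
    k=max(cv2.findContours(m,cv2.RETR_EXTERNAL,cv2.CHAIN_APPROX_NONE)[0],key=cv2.contourArea)
    P=np.array([ray(c,p[0],72)[:2] for p in k],np.float32)
    print(n,cv2.minAreaRect(P),cv2.boundingRect(k))
    if n=="top":
        for col in(325,347,370): 
            r=np.where(v[128:150,col]<70)[0]+128;print(col,r[0],r[-1],ray(c,(col,r[0]-.5),72)[:2].round(1),ray(c,(col,r[-1]+.5),72)[:2].round(1),ray(c,(col,r[-1]+.5),48)[:2].round(1))
        # cover near edge / far edges
E
```

```text
top ((621.7591552734375, -74.76643371582031), (136.125732421875, 15.903481483459473), 86.44367218017578) (320, 136, 55, 7)
325 136 141 [634.5 -20. ] [618.6 -19. ] [627.1 -20. ]
347 136 142 [631.  -75.4] [612.5 -74. ] [620.9 -76.4]
370 136 142 [ 627.4 -133.4] [ 608.9 -131.7] [ 617.2 -135.5]
side ((622.9074096679688, -78.53343963623047), (149.20948791503906, 18.36127471923828), 85.6822738647461) (380, 179, 24, 50)
```

Call:
play_rows:
  moves:
    - [0.7, [0, 0, -0.08], [0, 0, 0]]
    - [0.7, [0, 0, -0.12], [0, 0, 0]]
    - [-1, [-0.052, -0.0305, 0], [0, 0, 0]]
    - [-1, [-0.052, -0.0305, 0], [0, 0, 0]]
    - [-1, [-0.052, -0.0305, 0], [0, 0, 0]]
    - [-1, [-0.052, -0.0305, 0], [0, 0, 0]]
    - [-1, [-0.052, -0.0305, 0], [0, 0, 0]]
    - [-1, [-0.052, -0.0305, 0], [0, 0, 0]]
    - [-1, [0, 0, 0], [0, 0, 0]]
    - [-1, [0, 0, 0], [0, 0, 0]]
    - [-1, [0, 0, 0], [0, 0, 0]]

```text
clock: 12.05
eef_pos: [654.2, -73.8, 269.5]
orientation: [-0.0, 0.037, 0.999, 0.0]
force: [1.3, -0.8, 0.3]
opening: 0.2
```

```bash
python3 look.py wrist w13;python3 look.py side s13 320,140,480,260
```

```text
12.1 [654.1  -73.63 269.67] [-2.000e-04  3.690e-02  9.993e-01  1.000e-04] [-0.6   0.97 -1.45] -0.008860437047130585
12.15 [654.09 -73.59 269.78] [-2.000e-04  3.690e-02  9.993e-01  0.000e+00] [-0.25  0.11 -0.36] 0.21859175661660146
```

View pics/w13.png

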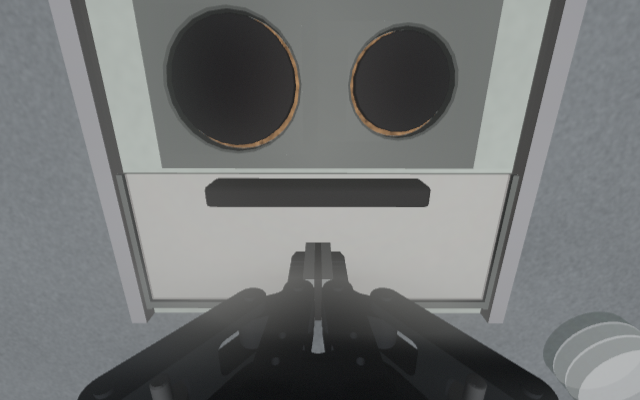

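View pics/s13.png

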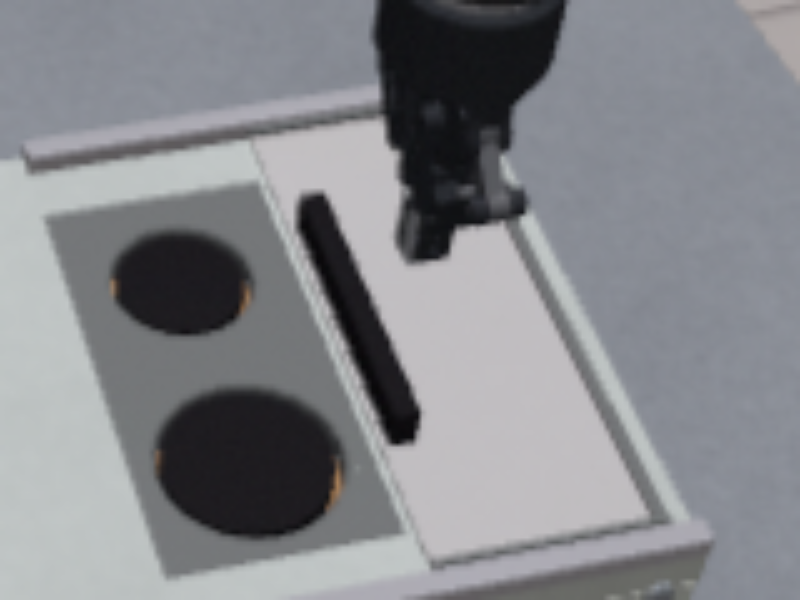

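Call:
play_rows:
  moves:
    - [-1, [0, 0, 0.05], [0, 0, 0]]
    - [-1, [0, 0, 0.05], [0, 0, 0]]
    - [-1, [0, 0, 0.03], [0, 0, 0]]
    - [-1, [0, 0, 0], [0, 0, 0]]
    - [-1, [0.01, 0, 0], [0, 0, 0]]
    - [-1, [0.01, 0, 0], [0, 0, 0]]
    - [-1, [0.01, 0, 0], [0, 0, 0]]
    - [-1, [0.01, 0, 0], [0, 0, 0]]

```text
clock: 12.82
eef_pos: [642.6, -73.1, 231.6]
orientation: [0.001, 0.037, 0.999, -0.0]
force: [1.7, 1.4, 0.8]
opening: 0.1
```

```bash
python3 look.py wrist w14;python3 look.py side s14 320,140,480,260
```

```text
12.8667 [642.23 -73.13 231.58] [ 6.000e-04  3.710e-02  9.993e-01 -0.000e+00] [ 0.95 -0.5   1.14] 0.07365308531979464
12.9167 [642.35 -73.14 231.41] [ 4.000e-04  3.710e-02  9.993e-01 -0.000e+00] [-0.27 -0.47  0.45] -0.10593260681602958
```

View pics/w14.png

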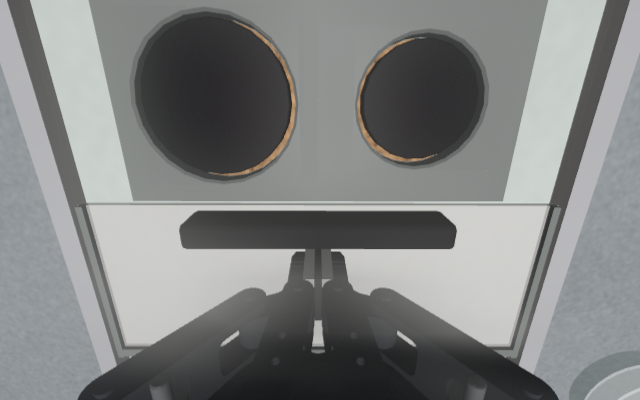

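View pics/s14.png

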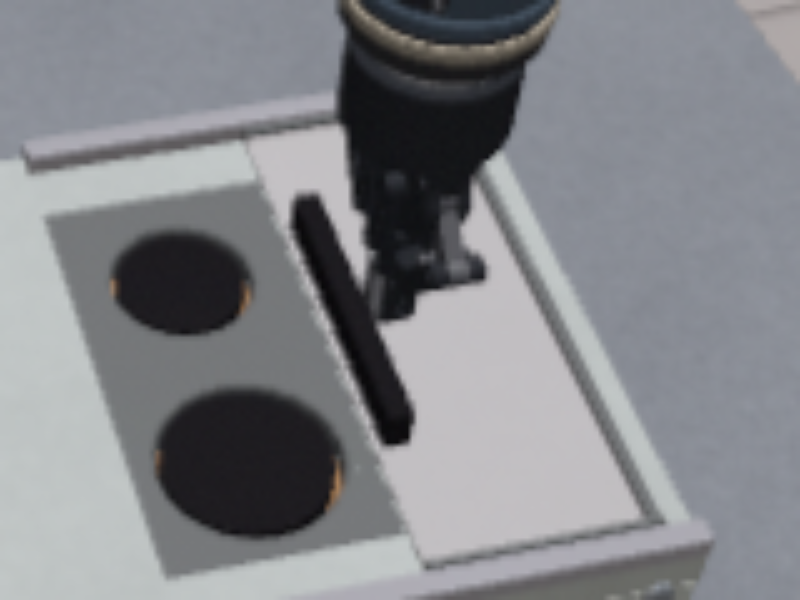

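Call:
play_rows:
  moves:
    - [-1, [0.03, 0, 0], [0, 0, 0]]
    - [-1, [0.03, 0, 0], [0, 0, 0]]
    - [-1, [0.03, 0, 0], [0, 0, 0]]
    - [-1, [0.03, 0, 0], [0, 0, 0]]
    - [-1, [0.03, 0, 0], [0, 0, 0]]
    - [-1, [0.03, 0, 0], [0, 0, 0]]
    - [-1, [0.03, 0, 0], [0, 0, 0]]
    - [-1, [0.03, 0, 0], [0, 0, 0]]
    - [-1, [0.03, 0, 0], [0, 0, 0]]
    - [-1, [0.03, 0, 0], [0, 0, 0]]
    - [-1, [0, 0, 0], [0, 0, 0]]
    - [-1, [0, 0, 0], [0, 0, 0]]

```text
clock: 13.92
eef_pos: [552.9, -66.5, 231.0]
orientation: [0.0, 0.037, 0.999, -0.0]
force: [-0.7, -0.8, 0.3]
opening: 0.1
```

```bash
python3 look.py wrist w15;python3 look.py side s15 300,140,460,260
```

```text
13.9667 [553.15 -66.53 230.93] [ 2.000e-04  3.710e-02  9.993e-01 -1.000e-04] [ 0.15 -0.01 -0.19] 0.2700381189850474
14.0167 [553.26 -66.54 230.85] [ 2.000e-04  3.710e-02  9.993e-01 -1.000e-04] [ 0.26 -0.39  0.02] 0.09350007770294191
```

View pics/s15.png

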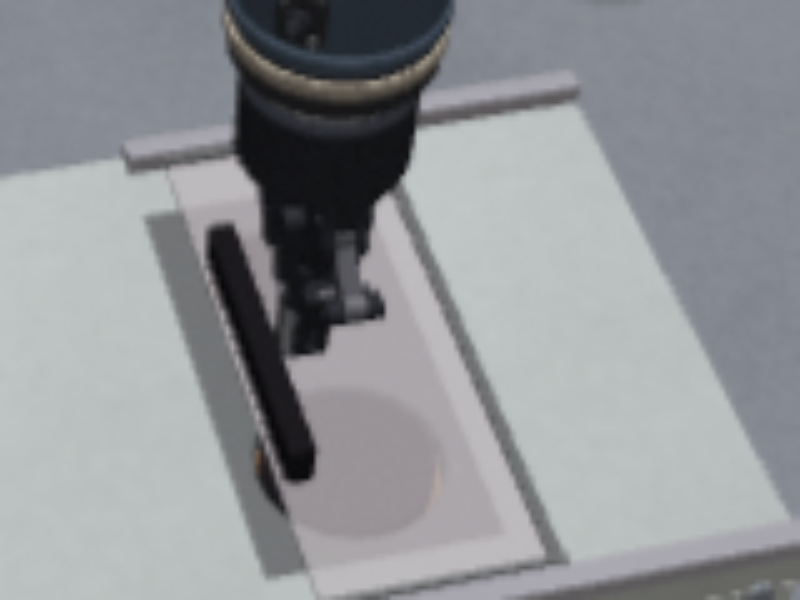

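Call:
play_rows:
  moves:
    - [-1, [0.014, 0, 0], [0, 0, 0]]
    - [-1, [0.014, 0, 0], [0, 0, 0]]
    - [-1, [0.012, 0, 0], [0, 0, 0]]
    - [-1, [0, 0, 0], [0, 0, 0]]

```text
clock: 14.35
eef_pos: [540.3, -65.6, 230.7]
orientation: [-0.0, 0.037, 0.999, 0.0]
force: [0.3, -0.5, -0.5]
opening: -0.0
```

Call:
play_rows:
  moves:
    - [-1, [0.006, 0, 0], [0, 0, 0]]
    - [-1, [0.005, 0, 0], [0, 0, 0]]
    - [-1, [0, 0, 0], [0, 0, 0]]

```text
clock: 14.6
eef_pos: [537.4, -65.3, 230.7]
orientation: [-0.0, 0.037, 0.999, -0.0]
force: [-0.2, 0.1, -0.1]
opening: -0.0
```

```bash
python3 look.py side s16 300,140,460,260
```

```text
14.65 [537.4  -65.33 230.66] [-2.000e-04  3.710e-02  9.993e-01  0.000e+00] [ 0.25 -0.34 -0.13] -0.1340753311473734
```

View pics/s16.png

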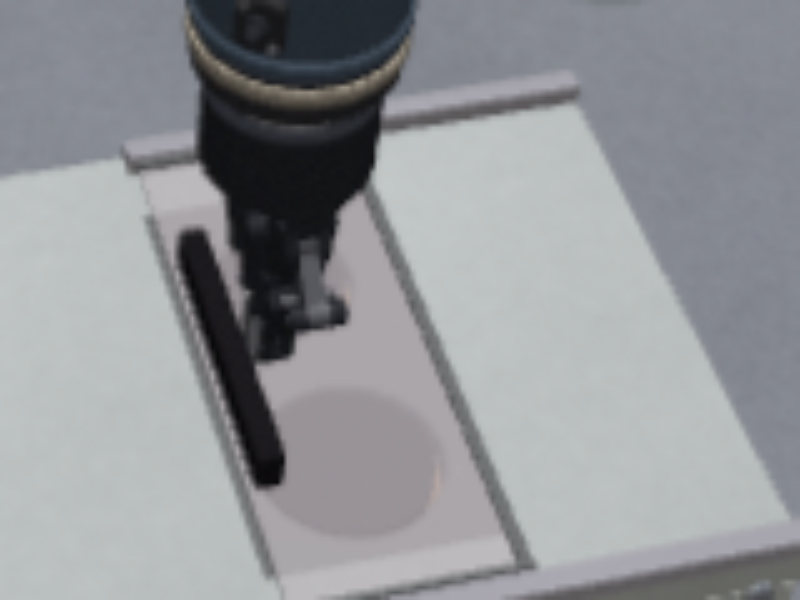

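Call:
play_rows:
  moves:
    - [-1, [0.006, 0, 0], [0, 0, 0]]
    - [-1, [0, 0, 0], [0, 0, 0]]

```text
clock: 14.82
eef_pos: [535.6, -65.2, 230.7]
orientation: [-0.0, 0.037, 0.999, 0.0]
force: [0.7, -0.2, 0.3]
opening: -0.1
```

Call:
play_rows:
  moves:
    - [-1, [0.004, 0, 0], [0, 0, 0]]
    - [-1, [0, 0, 0], [0, 0, 0]]

```text
clock: 14.98
eef_pos: [534.5, -65.1, 230.7]
orientation: [-0.0, 0.037, 0.999, 0.0]
force: [0.2, -0.2, -0.5]
opening: -0.1
```

Call:
play_rows:
  moves:
    - [-1, [0.004, 0, 0], [0, 0, 0]]
    - [-1, [0, 0, 0], [0, 0, 0]]

```text
clock: 15.15
eef_pos: [533.5, -65.0, 230.8]
orientation: [0.0, 0.037, 0.999, -0.0]
force: [3.8, 0.5, -1.0]
opening: 0.1
```

```bash
python3 look.py side s17 300,140,460,260;python3 look.py wrist w17
```

```text
15.2 [533.5  -65.05 230.79] [ 2.000e-04  3.710e-02  9.993e-01 -0.000e+00] [ 3.81 -0.   -2.22] 0.23077401002650608
15.25 [533.52 -65.05 230.77] [ 2.000e-04  3.710e-02  9.993e-01 -0.000e+00] [ 3.24  0.07 -1.02] -0.022564633713539565
```

View pics/s17.png

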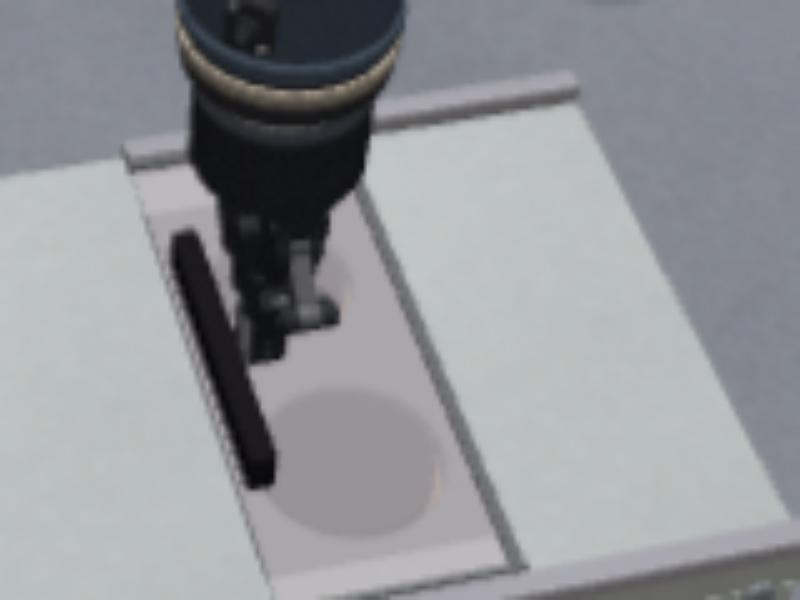

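View pics/w17.png

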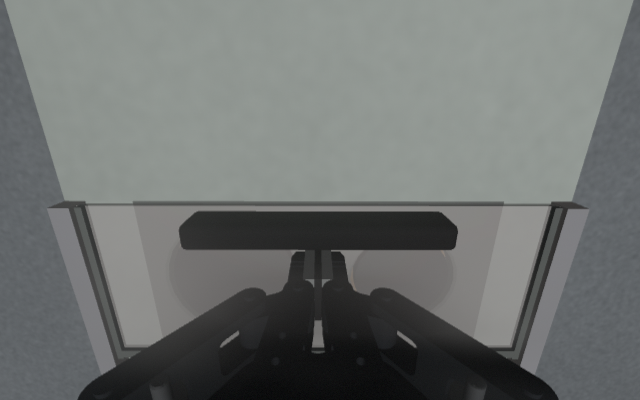

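The sheet's near edge lines up with the rail ends and a steady force has appeared. I'll press 1 mm at a time to confirm the stop.

Call:
play_rows:
  moves:
    - [-1, [0.004, 0, 0], [0, 0, 0]]
    - [-1, [0, 0, 0], [0, 0, 0]]

```text
clock: 15.42
eef_pos: [533.1, -65.0, 230.9]
orientation: [0.001, 0.037, 0.999, -0.0]
force: [11.0, -0.4, -8.0]
opening: -0.0
```

Call:
play_rows:
  moves:
    - [-1, [0.003, 0, 0], [0, 0, 0]]
    - [-1, [0, 0, 0], [0, 0, 0]]

```text
clock: 15.58
eef_pos: [532.8, -65.0, 231.1]
orientation: [0.002, 0.037, 0.999, -0.0]
force: [16.6, -0.9, -11.1]
opening: 0.1
```

It is at the hard stop: force rises to 17 N without travel. Backing off and lifting clear.

Call:
play_rows:
  moves:
    - [-1, [-0.02, 0, 0], [0, 0, 0]]
    - [-1, [-0.03, 0, 0], [0, 0, 0]]
    - [-1, [0, 0, -0.06], [0, 0, 0]]
    - [-1, [0, 0, -0.1], [0, 0, 0]]
    - [-1, [0, 0, -0.12], [0, 0, 0]]
    - [-1, [0, 0, -0.12], [0, 0, 0]]
    - [-1, [0.05, 0.06, -0.06], [0, 0, 0]]
    - [-1, [0.06, 0.1, 0], [0, 0, 0]]
    - [-1, [0.06, 0.1, 0], [0, 0, 0]]
    - [-1, [0.06, 0.1, 0], [0, 0, 0]]
    - [-1, [0.06, 0.1, 0], [0, 0, 0]]
    - [-1, [0.04, 0.1, 0], [0, 0, 0]]

```text
clock: 16.58
eef_pos: [458.3, 110.0, 368.8]
orientation: [-0.0, 0.037, 0.999, -0.0]
force: [0.9, -0.1, 0.4]
opening: -0.3
```

Call:
play_rows:
  moves:
    - [-1, [0.03, 0.12, 0], [0, 0, 0]]
    - [-1, [0.03, 0.12, 0], [0, 0, 0]]
    - [-1, [0, 0.12, 0], [0, 0, 0]]
    - [-1, [0, 0.1, 0], [0, 0, 0]]
    - [-1, [0, 0.08, 0], [0, 0, 0]]
    - [-1, [0, 0, 0], [0, 0, 0]]
    - [-1, [0, 0, 0], [0, 0, 0]]

```text
clock: 17.17
eef_pos: [453.7, 272.7, 368.2]
orientation: [-0.001, 0.036, 0.999, -0.0]
force: [0.0, -0.5, 0.6]
opening: 0.3
```

```bash
python3 look.py top t18;python3 look.py side s18; python3 -c "
import cv2
im=cv2.imread('pics/t18.png')[90:245,280:415];cv2.imwrite('pics/t18c.png',cv2.resize(im,None,fx=3.8,fy=3.8))"
```

```text
17.2167 [453.81 271.77 368.37] [-5.000e-04  3.670e-02  9.993e-01 -4.000e-04] [0.22 0.13 0.  ] 0.3994997802914247
17.2667 [453.9  271.26 368.53] [-3.000e-04  3.710e-02  9.993e-01 -4.000e-04] [ 0.28 -0.81 -0.07] -0.1603479321133067
```

View pics/t18.png

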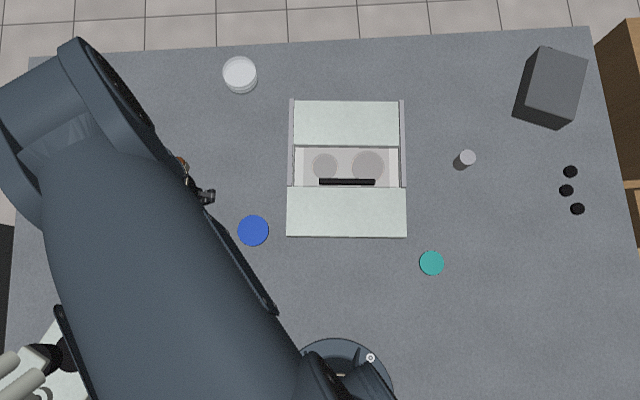

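View pics/t18c.png

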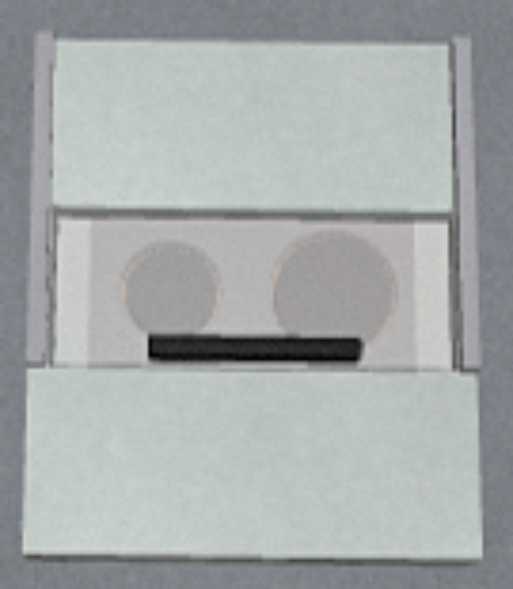

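View pics/s18.png

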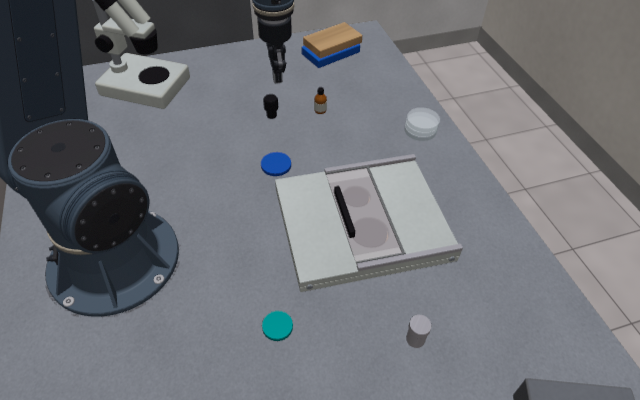

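The cover is shut over both pockets, the bystanders are at their original pixels in the side view, and the hand is clear. Handing in.

```bash
python3 -c "
from rig import manip
print(manip.hand_in(), manip.get_state()['clock'])"
```

```text
the job is handed in; nothing more can be done
the job is handed in; nothing more can be done
```

I put both black plates away in their own pockets, shut the clear cover over them, and handed the job in at about 17 s of the 56 s allowed. The hand-in reported no verdict.

- **Plates:** I gripped each plate lightly and slid it across the deck. At each pocket I centred the plate over the mouth to within about 1 mm and let it drop. For a moment before each drop, the plate hung in the gripper over the open mouth, at deck height. Wrist-camera images showed both lying flat, just below the tile surface.
- **Cover:** I pushed it shut from behind the ridge. At the end the force rose to about 17 N sideways (20 N in all) with only 0.7 mm more travel, so it is against its stop. The sheet's near edge lines up with the rail ends.
- **Bystanders:** In the final side view the eyepiece, bottle and canister, and the blue and turquoise look-alikes, are where they started. The arm is clear of everything.
- **Disagreement:** The top and side cameras differed by about 4 mm in y. I used displacements between objects and the wrist camera instead, and those agreed to within 1–2 mm.

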